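Run down the loose wing nut of the gluing jig

TASK

A brick-built house on its baseplate is being glued to a wooden plinth in a clamping jig with four wing nuts: three are already down, one still stands up its bolt. Without gripping or pinching that nut, push its wings round with a fingertip, clockwise seen from above, until it sits on its washer, finger-tight and not forced. Leave the things lying around the jig where they are.

Things in the scene. Friction and masses are not known exactly. Their poses are not given: they have to be found in the camera images.
- jig_centre (a point): Gluing jig, fixed to the table: plywood base 260 (x) x 240 (y) x 18 mm; this point is the centre of its top face, x along its two clamp bars, z up. In the middle a brick house (104 x 72 mm, top 102 mm above the table). Four upright 12 mm bolts at x = +-70, y = +-88 mm from here. Three carry tight wing nuts, down on their washers, that do not turn; the loose one may be at any corner.
- bar_left (a point): Clamp bar at the jig's +y side, an aluminium angle 210 mm long along the jig's x: this point is the middle of the top of its flat leg (62 mm wide, 44 mm above the table). Its 5 mm upright leg stands on the inner edge, towards the house, top 79 mm above the table, with its face 32 mm from the bolt axes; the bolts' outer side is open. Axes as the jig's.
- bar_right (a point): The mirror-image clamp bar at the jig's -y side: middle of the top of its flat leg (44 mm above the table); upright leg again on the inner edge towards the house, so the outer (-y) side of its bolts is open. Axes as the jig's.
- seat (a point): Top of the washer under the loose nut, on the bolt's axis, 46.5 mm above the table: where the nut's underside must come to rest. Washer 30 mm across; the bolt's top is 35.5 mm above this point. At the start the nut's underside stands 7 to 9.6 mm above it with bare thread showing.
- nut_wings (a point): The loose brass wing nut: hub 24 mm across, 14 mm high; two opposite wings, 5 mm thick, each ending in a round ear 18 mm across centred 20 mm out from the axis and 20 mm above the nut's underside; 58 mm tip to tip, 29 mm high. This point: on the bolt axis, 20 mm above the nut's underside; x along the wings, y square to their faces, z up. Turns and sinks with the nut.
- wing_nut (a joint): Turn of the loose nut in rad, growing clockwise seen from above (tightening, downwards), 0 at its highest, 10 when it meets its washer, where it stops, yielding about 0.05 rad under 10 N on a wing; it starts somewhere between 0 and 2.5. The nut sinks 6 mm per turn. It stays where it is left and needs about 2 N on a wing to turn.
- glue_bottle: White glue bottle, 30 mm across, 85 mm tall, standing on the jig's base at its near edge; origin under its foot. Leave alone.
- parts_tray: Clear two-row parts tray with bricks, 120 x 80 x 40 mm, on the table beside the jig; origin under its centre. Leave alone.
- glue_brush: Glue brush with a wooden handle, 170 mm long along its x, lying on the table beside the jig. Leave alone.
- loose_brick: Loose pale toy brick, 32 x 16 x 11 mm, on the table before the jig; origin under its centre. Leave alone.

How it is judged (in metres and radians):
At the end, for the whole second after the job is handed in: The loose wing nut is down on its washer (turned to within 0.25 rad of its stop) and the bottle, tray, brush and brick are within 20 mm of where they were (value of joint wing_nut above 9.75 rad and z of nut_wings in the frame of seat below 0.0207 m and distance of each of glue_bottle, parts_tray, glue_brush, loose_brick from where it was at the start of the episode below 0.02 m); the robot touches nothing.
It fails at once if the loose nut is pinched or forced (fingers on it with more than 30 N in all) (contact force between the fingers and wing_nut above 30 N).
It fails at once if the glue bottle is moved or lifted (distance of glue_bottle from where it was at the start of the episode above 0.02 m).
It fails at once if the parts tray is moved or lifted (distance of parts_tray from where it was at the start of the episode above 0.02 m).
It fails at once if the glue brush is moved or lifted (distance of glue_brush from where it was at the start of the episode above 0.02 m).
It fails at once if the loose brick is moved or lifted (distance of loose_brick from where it was at the start of the episode above 0.02 m).
It also fails if it takes over 54 s, if anything falls off the work surface, if the arm or the gripper's body presses on something with over 40 N, if the wrist force passes 120 N, or if a joint passes its speed limit or range.

ROBOT

A 6-joint arm with a two-finger parallel gripper is mounted at the origin on the work surface. World frame = base frame: x ahead of the robot, y to its left, z up, the work surface at z = 0. Lengths are in mm, angles in rad, forces in N, time in s.
With the tool pointing down it reaches from about 275 to 1000 mm from the base axis. Payload 8.4 kg.
Tool frame: the origin (TCP) lies on the centre line of the jaws, within the pads' length; the fingertips stand 22 mm ahead of it and the grasp point (between the pads) lies 3 mm ahead of it; z points along the fingers, x is the direction in which the jaws open and shut, and the axes are right-handed (so a half turn about z gives the same grasp; the last joint's range is limited). The gripper opens to 85 mm and grips with 20 to 120 N. Pads are 22 mm wide; open, the fingers measure 114 mm over their backs; the gripper's body (76 mm by 85 mm) begins 54 mm behind the grasp point. The pads swing forward as they close: fully open they stand 13 mm farther back than shut.
Start: joints at [-1.339, 0.353, 1.633, -0, 1.155, -0.002], TCP at [144.796, -607.999, 253.281] pointing down, gripper open.
Joint ranges: [-2.63, 2.63], [-0.92, 2.1], [0.06, 2.66], [-1.3, 4.44], [0, 2.69], [-3.02, 3.02]. Speed limits (rad/s): [2.22, 2.22, 2.79, 3.14, 3.14, 3.14].

INTERFACE

Orientations are given as [roll, pitch, yaw] about the fixed x, y, z axes, in that order (R = Rz(yaw) Ry(pitch) Rx(roll)).
In Python, from rig import status, viewer, job gives the robot as it stands.
- The arm moves only by the tool send_rows, never from a script. Its argument "plan" is a list of rows, each a list of 3 entries, a list of its own where there are three numbers: the shift along the tool's x, y, z in m, then the turn, a rotation vector about the tool's x, y, z in rad, then the opening, from -1 (shut) to 1 (fully open). In form: [[[x, y, z], [rx, ry, rz], jaw], ...]. A call has exactly 5 rows; each row is the pose to reach, as a shift and turn from the pose measured when the call began, along the tool's axes at that moment; what a row does not reach only later rows make up. A row lasts 1/12 s, in which the tool goes at most 41.7 mm and 7.16 degrees, less where a joint would pass 70% of its speed; a pose out of reach is approached as far as the arm can. A call with a gripper value outside its range is refused whole. The fingers move at their own pace and stop on an object; "squeeze" is the grip in N (left out, the last holds). Time passes only in rows, so rows that repeat a pose let the fingers close, or fill a call up. It gives the time, the measured TCP pose, the force and the opening at its end, in the units of the state.
- status.sense(): the state, without advancing time (a new reading comes with each control period).
- viewer.grab_frame(name): name is "scene" or "top" or "wrist"; returns the picture (384x512x3 uint8, red, green, blue); there is no depth.
- viewer.camera_params(name): a dict with "intrinsics" (3x3 intrinsics, pixels), "dist_coeffs" ([k1, k2, p1, p2, k3] as OpenCV has them; the pictures are not rectified), "xyz" and "orientation" of the camera in the world. Camera axes: x right, y down, z forward; pixel columns grow to the right and rows downward; lengths in mm; the calibration is good to about 2 mm. A picture is of the moment at which its call begins: read the wrist's pose just before it. camera_params takes no time and is no camera call; for the wrist camera it gives the pose at the moment of the call.
- job.sign_off(): hands the job in, once; it reports no verdict.
Trained networks look in the newest picture that a camera, given by its name, has taken for a name from the list of things; names that differ only in an ending like _2 or _b are one class to them, and where a whole thing is asked for, a point or a joint stands for the part that bears it (a point fixed in the world has none). Each returns a list of dicts, best first, with "p" (0 to 1); they miss things now and then, are a little off and sometimes report something else, mostly with a low value. They report only what shows in the picture. A call takes as long as a camera call.
- viewer.cut_out(label, camera): "mask" (384x512 bool, what is visible of it) and "extent" ([left, top, width, height] in pixels, round what is visible of it).
The state is a dict: "clock": time; "qpos": joint angles; "qvel": joint speeds; "joint_efforts": joint torques, N m; "eef_pos": TCP position; "tcp_rot": TCP orientation; "contact_force": force on the tool from outside, world axes, zero at the start; "wrist_torque": the same for the moment, N m; "opening": opening from 0.0 (shut) to 1.0 (fully open).
Only numpy, scipy, OpenCV 4.12 (cv2) and the standard library are available. Lean on these libraries where they do the work, as an engineer would, in place of code of your own. Each camera call takes 0.05 s, during which the arm holds its last target.

## Working session

There is one attempt and no reset: what is moved stays moved. The work goes in short steps, Python scripts to look and compute and a tool call to move; the robot and the scene stay as the last step left them, time stands still between calls to the robot, and variables do not carry over. Pictures are saved under pics/ and viewed, and the job is handed in when it is done.

Besides the shell and the picture viewer there is one more tool, called after "Emit:" as name(argument=value, ...), one argument or row to a line, values as JSON. send_rows: Moves the arm, as the interface text tells. Its arguments: {"type":"object","properties":{"plan":{"type":"array"},"squeeze":{"type":"number"}},"required":["plan"]}

```bash
ls; mkdir -p pics; python3 - <<'E'
from rig import status, viewer, job
import cv2
print(status.sense())
for n in ("scene","top","wrist"):
    im=viewer.grab_frame(n); cv2.imwrite(f"pics/{n}0.png",im[:,:,::-1])
    print(n,viewer.camera_params(n))
E
```

```text
pics
{'clock': 0.0, 'qpos': array([-1.33939914e+00,  3.53668417e-01,  1.63414760e+00,  6.08116758e-06,
        1.15518916e+00, -2.38242970e-03]), 'qvel': array([-0.0012016 , -0.00073778, -0.00016704, -0.00102049, -0.00063501,
        0.0001813 ]), 'joint_efforts': array([ 1.21343917e-03, -6.05239105e+01, -3.42070019e+01, -3.38139364e-05,
        9.41048143e-03, -1.53226040e-05]), 'eef_pos': array([ 144.69403472, -607.55695371,  252.54323635]), 'tcp_rot': array([-3.14158373e+00,  1.41250336e-03, -1.33701917e+00]), 'contact_force': array([ 0.39298662,  0.38167724, -0.05067538]), 'wrist_torque': array([-0.01412034,  0.01554475, -0.01628585]), 'opening': 1.0000511440491924}
scene {'intrinsics': array([[477.94866616,   0.        , 248.60137417],
       [  0.        , 477.94866616, 187.65363333],
       [  0.        ,   0.        ,   1.        ]]), 'dist_coeffs': array([-0.15294515,  0.        ,  0.        ,  0.        ,  0.        ]), 'xyz': array([1081.52617909,  117.61303084,  917.39469476]), 'orientation': array([-2.55562249,  0.0070518 ,  1.70801292])}
top {'intrinsics': array([[378.19329274,   0.        , 256.7283576 ],
       [  0.        , 378.19329274, 191.76768966],
       [  0.        ,   0.        ,   1.        ]]), 'dist_coeffs': array([0.01008623, 0.        , 0.        , 0.        , 0.        ]), 'xyz': array([500.03062946,  51.44663001, 818.46410001]), 'orientation': array([-3.09894106, -0.0215055 , -1.57092228])}
wrist {'intrinsics': array([[275.1506685 ,   0.        , 256.61323281],
       [  0.        , 275.1506685 , 191.97502228],
       [  0.        ,   0.        ,   1.        ]]), 'dist_coeffs': array([-0.05082729,  0.        ,  0.        ,  0.        ,  0.        ]), 'xyz': array([ 218.00862655, -589.8616529 ,  374.03006185]), 'orientation': array([ 2.84533282e+00,  1.73309026e-03, -1.33647225e+00])}
```

View pics/scene0.png

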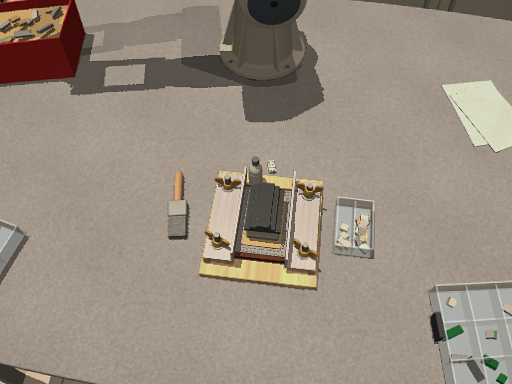

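View pics/top0.png

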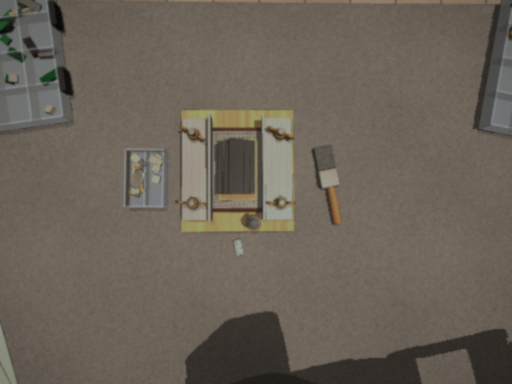

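View pics/wrist0.png

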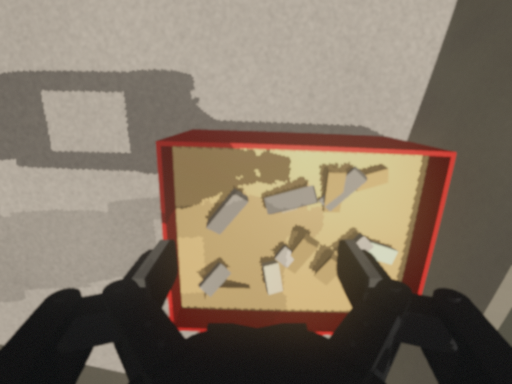

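```bash
cat > h.py <<'E'
import numpy as np, cv2
from scipy.spatial.transform import Rotation as Ro
def cam(p):
    K=p["intrinsics"];d=p["dist_coeffs"];t=np.array(p["xyz"]);R=Ro.from_euler('xyz',p["orientation"]).as_matrix()
    return K,d,t,R
def ray(p,uv):
    K,d,t,R=cam(p)
    n=cv2.undistortPoints(np.array(uv,float).reshape(-1,1,2),K,d).reshape(-1,2)
    v=np.c_[n,np.ones(len(n))]@R.T
    return t,v
def at_z(p,uv,z):
    t,v=ray(p,uv); s=(z-t[2])/v[:,2]
    return t+v*s[:,None]
def proj(p,X):
    K,d,t,R=cam(p)
    Xc=(np.atleast_2d(X)-t)@R
    return cv2.projectPoints(Xc,np.zeros(3),np.zeros(3),K,d)[0].reshape(-1,2)
E
python3 - <<'E'
from rig import status, viewer, job
import cv2, numpy as np
from h import *
a=cv2.imread("pics/scene0.png")[160:295,160:385];cv2.imwrite("pics/sc_crop.png",cv2.resize(a,None,fx=3.5,fy=3.5,interpolation=cv2.INTER_CUBIC))
a=cv2.imread("pics/top0.png")[100:260,110:350];cv2.imwrite("pics/top_crop.png",cv2.resize(a,None,fx=3.3,fy=3.3,interpolation=cv2.INTER_CUBIC))
p=viewer.camera_params("top")
for n,z in(("nut_wings",60),("wing_nut",60),("jig_centre",18),("glue_bottle",85),("parts_tray",20),("glue_brush",5),("loose_brick",11)):
  for c in("top","scene"):
    try:
      r=viewer.cut_out(n,c)
    except Exception as e: print(n,e);continue
    pp=viewer.camera_params(c)
    for q in r[:5]:
        ys,xs=np.nonzero(q["mask"]); uv=(xs.mean(),ys.mean())
        print(n,c,round(q["p"],2),np.round(uv,1),q["extent"],at_z(pp,[uv],z).round(0)[0])
print(status.sense()["clock"])
E
```

```text
nut_wings scene 0.73 [310. 189.] [293.5, 181.0, 29.9, 13.2] [505. 165.  60.]
wing_nut top 0.5 [193.6 202.5] [181.4, 198.0, 17.4, 11.8] [511. 161.  60.]
wing_nut scene 0.49 [309.4 188.9] [296.4, 181.2, 27.9, 16.4] [505. 164.  60.]
wing_nut scene 0.3 [308.8 190.4] [300.2, 181.4, 21.7, 22.3] [509. 163.  60.]
jig_centre top 0.74 [236.4 169.9] [179.8, 112.6, 113.5, 117.2] [581.  77.  18.]
jig_centre top 0.35 [191.8 202.5] [180.0, 196.5, 25.9, 12.1] [511. 171.  18.]
jig_centre scene 0.91 [263.3 232.3] [196.9, 168.5, 126.4, 118.4] [600.  76.  18.]
glue_bottle top 0.53 [252.9 221.6] [246.4, 216.5, 16.0, 15.4] [474.  43.  85.]
glue_bottle scene 0.87 [254.8 170.6] [249.0, 154.2, 12.8, 28.5] [490.  43.  85.]
parts_tray top 0.97 [145.5 177.3] [126.1, 148.5, 43.3, 58.3] [564. 268.  20.]
parts_tray top 0.61 [191.9 202.6] [179.0, 194.0, 25.1, 16.5] [511. 171.  20.]
parts_tray scene 0.8 [353.3 226.8] [334.6, 197.3, 39.9, 57.6] [563. 267.  20.]
glue_brush top 0.73 [328. 178.] [312.8, 145.1, 26.9, 78.0] [ 565. -120.    5.]
glue_brush scene 0.75 [177.1 209.8] [166.3, 171.8, 22.3, 64.2] [ 562. -122.    5.]
loose_brick top 0.62 [237.9 246. ] [233.7, 236.5, 11.5, 16.5] [419.  74.  11.]
loose_brick scene 0.52 [270.9 166.2] [269.0, 161.0, 6.5, 15.4] [420.  73.  11.]
0.85
```

View pics/sc_crop.png

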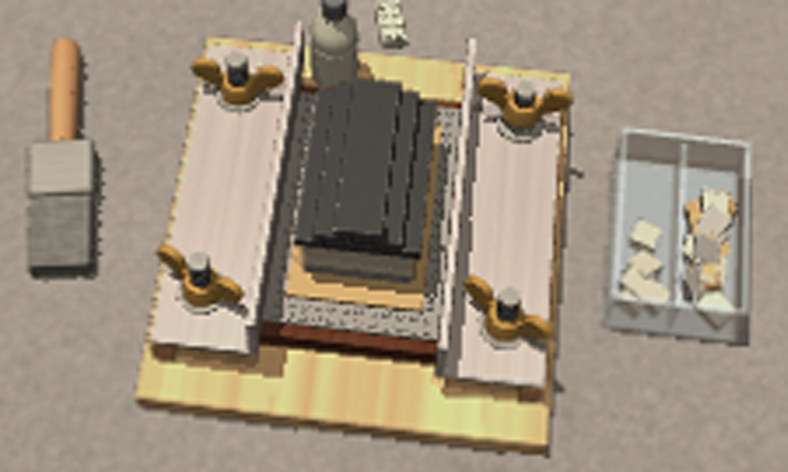

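View pics/top_crop.png

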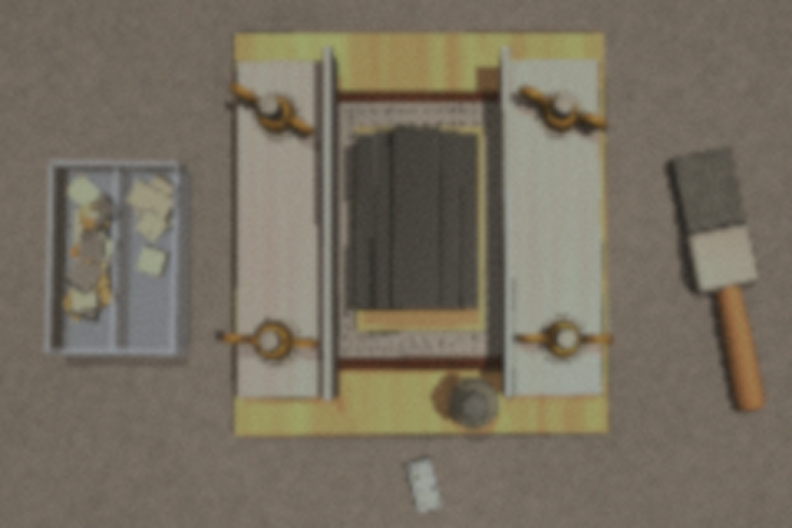

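Emit:
send_rows(
  plan=[
    [[-0.664, -0.534, 0], [0, 0, -2.9], -1],
    [[-0.664, -0.534, 0], [0, 0, -2.9], -1],
    [[-0.664, -0.534, 0], [0, 0, -2.9], -1],
    [[-0.664, -0.534, 0], [0, 0, -2.9], -1],
    [[-0.664, -0.534, 0], [0, 0, -2.9], -1],
  ],
  squeeze=20,
)

```text
clock: 1.27
eef_pos: [234.5, -418.1, 253.3]
tcp_rot: [-3.142, -0.0, -0.706]
contact_force: [1.2, -0.1, -0.0]
opening: 0.3
```

```bash
cat >> h.py <<'E'
def goto(st,xyz,yaw):
    """shift/turn in tool axes to reach xyz(mm), tool down with given yaw"""
    R=Ro.from_euler('xyz',st["tcp_rot"]); G=Ro.from_euler('xyz',[np.pi,0,yaw])
    d=R.inv().apply(np.array(xyz)-st["eef_pos"])/1000
    rv=(R.inv()*G).as_rotvec()
    return d.round(4),rv.round(3)
E
python3 - <<'E'
from rig import status
from h import *
s=status.sense();print(s["clock"],s["eef_pos"],s["tcp_rot"],s["qpos"].round(2),s["opening"]); print(goto(s,[510,162,250],1.57))
E
```

```text
1.2667 [ 234.52878511 -418.08835946  253.27187529] [-3.14154278e+00 -2.81822611e-04 -7.06496455e-01] [-1.06  0.12  1.94  0.    1.08 -0.36] 0.3003383427821208
(array([-0.167 , -0.6201,  0.0033]), array([ 0.   , -0.   , -2.276]))
```

Emit:
send_rows(
  plan=[
    [[-0.167, -0.62, 0], [0, 0, -2.276], -1],
    [[-0.167, -0.62, 0], [0, 0, -2.276], -1],
    [[-0.167, -0.62, 0], [0, 0, -2.276], -1],
    [[-0.167, -0.62, 0], [0, 0, -2.276], -1],
    [[-0.167, -0.62, 0], [0, 0, -2.276], -1],
  ],
)

```text
clock: 1.68
eef_pos: [323.8, -229.8, 253.6]
tcp_rot: [3.141, -0.001, -0.081]
contact_force: [1.1, -0.2, 1.3]
opening: -0.003
```

```bash
python3 - <<'E'
from rig import status
from h import *
s=status.sense();print(s["clock"],s["eef_pos"],s["tcp_rot"],s["qpos"].round(2),s["opening"]); print(goto(s,[510,162,250],1.57))
E
```

```text
1.6833 [ 323.7875107  -229.81725619  253.5794039 ] [ 3.14103015e+00 -9.04269245e-04 -8.14133664e-02] [-0.62 -0.02  2.09 -0.    1.07 -0.54] -0.00322541656276745
(array([ 0.1537, -0.4057,  0.0035]), array([ 1.000e-03, -0.000e+00, -1.651e+00]))
```

Emit:
send_rows(
  plan=[
    [[0.154, -0.406, 0], [0, 0, -1.65], -1],
    [[0.154, -0.406, 0], [0, 0, -1.65], -1],
    [[0.154, -0.406, 0], [0, 0, -1.65], -1],
    [[0.154, -0.406, 0], [0, 0, -1.65], -1],
    [[0.154, -0.406, 0], [0, 0, -1.65], -1],
  ],
)

```text
clock: 2.1
eef_pos: [413.3, -41.3, 253.8]
tcp_rot: [3.14, -0.001, 0.544]
contact_force: [0.3, -0.2, -0.2]
opening: -0.001
```

```bash
python3 - <<'E'
from rig import status
from h import *
s=status.sense();print(s["clock"],s["eef_pos"],s["tcp_rot"],s["qpos"].round(2),s["opening"]); print(goto(s,[510,162,250],1.57))
E
```

```text
2.1 [413.25712839 -41.25311999 253.8299816 ] [ 3.14025047e+00 -8.66408396e-04  5.44291236e-01] [-0.1   0.01  2.05 -0.    1.07 -0.65] -0.0012425667816711979
(array([ 0.188 , -0.1238,  0.0038]), array([ 0.002, -0.   , -1.026]))
```

Emit:
send_rows(
  plan=[
    [[0.188, -0.124, 0.004], [0.002, 0, -1.026], -1],
    [[0.188, -0.124, 0.004], [0.002, 0, -1.026], -1],
    [[0.188, -0.124, 0.004], [0.002, 0, -1.026], -1],
    [[0.188, -0.124, 0.004], [0.002, 0, -1.026], -1],
    [[0.188, -0.124, 0.004], [0.002, 0, -1.026], -1],
  ],
)

```text
clock: 2.52
eef_pos: [502.2, 147.3, 250.3]
tcp_rot: [3.141, -0.0, 1.17]
contact_force: [1.6, -0.2, 0.9]
opening: -0.003
```

```bash
python3 - <<'E'
from rig import status
from h import *
s=status.sense();print(s["clock"],s["eef_pos"],s["tcp_rot"],s["qpos"].round(2),s["opening"]); print(goto(s,[510,162,250],1.57))
E
```

```text
2.5167 [502.24678722 147.30129951 250.27856574] [ 3.14105948e+00 -2.89375989e-04  1.16970203e+00] [ 0.28  0.2   1.85 -0.    1.09 -0.89] -0.002988541116983224
(array([0.0166, 0.0014, 0.0003]), array([ 0.001, -0.   , -0.4  ]))
```

Emit:
send_rows(
  plan=[
    [[0.017, 0.001, 0], [0, 0, -0.4], -1],
    [[0.017, 0.001, 0], [0, 0, -0.4], -1],
    [[0.017, 0.001, 0], [0, 0, -0.4], -1],
    [[0.017, 0.001, 0], [0, 0, -0.4], -1],
    [[0.017, 0.001, 0], [0, 0, -0.4], -1],
  ],
)

```text
clock: 2.93
eef_pos: [509.8, 162.8, 250.2]
tcp_rot: [3.141, -0.0, 1.572]
contact_force: [-0.2, -0.5, -0.1]
opening: 0.001
```

```bash
python3 - <<'E'
from rig import status, viewer
from h import *
s=status.sense();print(s["clock"],s["eef_pos"],s["tcp_rot"])
p=viewer.camera_params("wrist");im=viewer.grab_frame("wrist")
print(p)
import pickle;pickle.dump((p,im),open("w1.pkl","wb"))
im=im[:,:,::-1].copy()
for n in("nut_wings","seat","wing_nut"):
  for q in viewer.cut_out(n,"wrist")[:5]: 
    ys,xs=np.nonzero(q["mask"]);print(n,q["p"],q["extent"],xs.mean(),ys.mean())
cv2.imwrite("pics/w1.png",cv2.resize(im,None,fx=1.56,fy=1.56,interpolation=cv2.INTER_CUBIC))
E
```

```text
2.9333 [509.76594763 162.84225834 250.21968111] [ 3.14108648e+00 -2.40535332e-05  1.57172223e+00]
{'intrinsics': array([[275.1506685 ,   0.        , 256.61323281],
       [  0.        , 275.1506685 , 191.97502228],
       [  0.        ,   0.        ,   1.        ]]), 'dist_coeffs': array([-0.05082729,  0.        ,  0.        ,  0.        ,  0.        ]), 'xyz': array([436.15570711, 163.45890955, 371.47254656]), 'orientation': array([ 2.84520400e+00, -6.52979349e-04,  1.57225484e+00])}
nut_wings 0.92 [233.2, 165.0, 48.7, 16.8] 255.02044989775052 174.12883435582822
seat 0.69 [230.7, 158.4, 52.0, 29.0] 256.6241134751773 173.63120567375887
wing_nut 0.65 [231.2, 164.8, 52.2, 20.5] 255.70967741935485 174.61935483870968
```

View pics/w1.png

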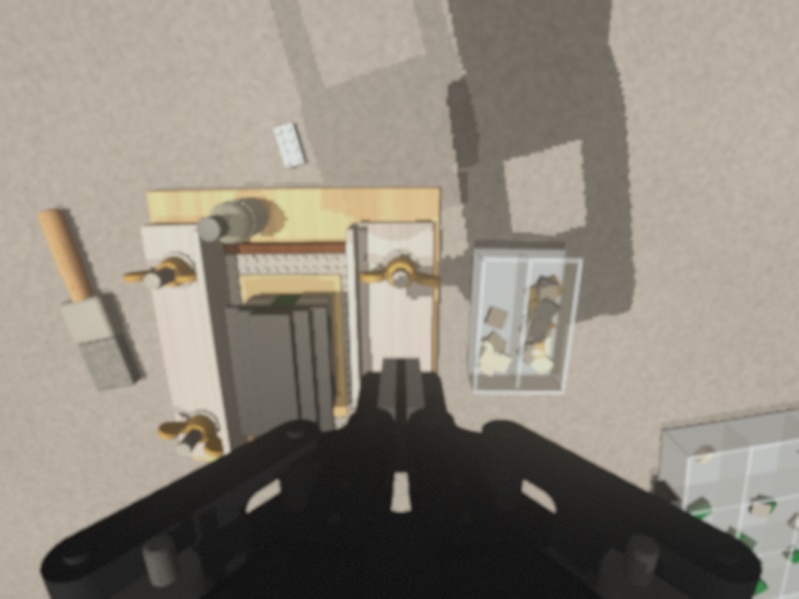

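```bash
python3 - <<'E'
import pickle,cv2
p,im=pickle.load(open("w1.pkl","rb"))
a=im[150:200,70:290,::-1]; cv2.imwrite("pics/w1c.png",cv2.resize(im[150:200,215:300,::-1],None,fx=9,fy=9,interpolation=cv2.INTER_CUBIC))
cv2.imwrite("pics/w1d.png",cv2.resize(im[150:300,70:170,::-1],None,fx=4,fy=4,interpolation=cv2.INTER_CUBIC))
t=cv2.imread("pics/top0.png");cv2.imwrite("pics/t0c.png",cv2.resize(t[185:220,170:215],None,fx=16,fy=16,interpolation=cv2.INTER_CUBIC))
E
```

```text
(no output)
```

View pics/w1c.png

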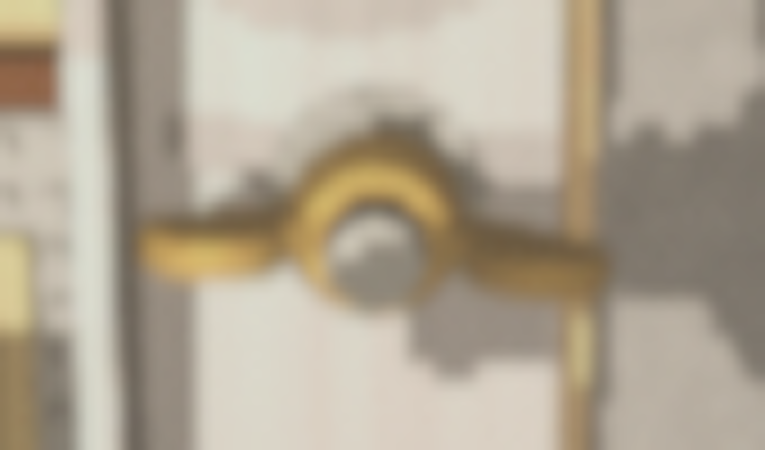

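View pics/t0c.png

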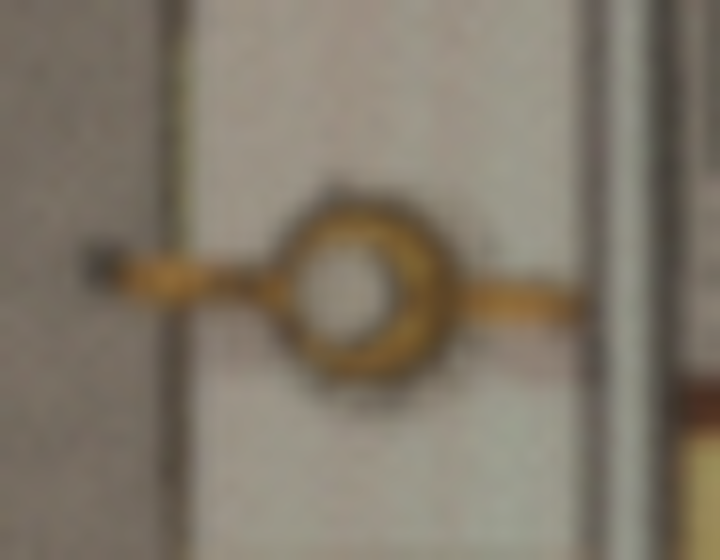

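```bash
python3 - <<'E'
import pickle,cv2
from h import *
from rig import viewer
p,im=pickle.load(open("w1.pkl","rb"))
f=lambda u,v:(215+(u+.5)/9-.5,150+(v+.5)/9-.5)
print("w bolt",at_z(p,[f(378,257)],82))
print("w tips",at_z(p,[f(140,245),f(606,270)],75), "ears top",at_z(p,[f(205,258),f(545,273)],82))
g=lambda u,v:(170+(u+.5)/16-.5,185+(v+.5)/16-.5)
t=viewer.camera_params("top")
print("t bolt",at_z(t,[g(350,292)],82))
print("t ears",at_z(t,[g(110,270),g(588,308)],75))
E
```

```text
w bolt [[508.8495252  163.69146166  82.        ]]
w tips [[509.11544853 134.38021686  75.        ]
 [512.21844265 191.86874867  75.        ]] ears top [[508.9966681  142.85805186  82.        ]
 [510.80818168 183.84284765  82.        ]]
t bolt [[509.98770041 162.31494239  82.        ]]
t ears [[512.76952195 192.60858     75.        ]
 [508.12579255 134.32455785  75.        ]]
```

```bash
cat >> h.py <<'E'
AX=np.array([509.8,163.2])
def fing(phi,off,r=23.,ax=None):
    ax=AX if ax is None else ax
    f=np.radians(phi)
    return ax+r*np.array([np.cos(f),np.sin(f)])-off*np.array([np.sin(f),-np.cos(f)])
E
python3 - <<'E'
from h import *
from rig import status
s=status.sense();xy=fing(87,20);print(xy,goto(s,[*xy,93],np.radians(87)))
E
```

```text
[491.0311363  187.21519842] (array([ 0.0247, -0.0189,  0.1573]), array([ 0.001, -0.   ,  0.05 ]))
```

Emit:
send_rows(
  plan=[
    [[0.02, -0.015, 0.04], [0, 0, 0.05], -1],
    [[0.025, -0.019, 0.08], [0, 0, 0.05], -1],
    [[0.025, -0.019, 0.12], [0, 0, 0.05], -1],
    [[0.025, -0.019, 0.148], [0, 0, 0.05], -1],
    [[0.025, -0.019, 0.157], [0, 0, 0.05], -1],
  ],
)

```text
clock: 3.55
eef_pos: [488.2, 186.5, 89.4]
tcp_rot: [-3.137, 0.002, 1.517]
contact_force: [-0.7, -0.8, -0.0]
opening: -0.001
```

```bash
python3 - <<'E'
from rig import status, viewer
from h import *
s=status.sense();print(s["clock"],s["eef_pos"],s["tcp_rot"],s["contact_force"])
for n,(a,b,c,d),k in(("scene",(140,250,270,370),8),("wrist",(100,300,180,340),4),("top",(160,230,150,250),8)):
  im=viewer.grab_frame(n)[:,:,::-1]
  cv2.imwrite(f"pics/{n}2.png",cv2.resize(im[a:b,c:d],None,fx=k*.67,fy=k*.67,interpolation=cv2.INTER_CUBIC))
  np.save(n+"2.npy",im)
E
```

```text
3.55 [488.21479916 186.52883073  89.35472116] [-3.13651886e+00  2.39656267e-03  1.51722913e+00] [-0.74659715 -0.772486   -0.01709529]
```

View pics/scene2.png

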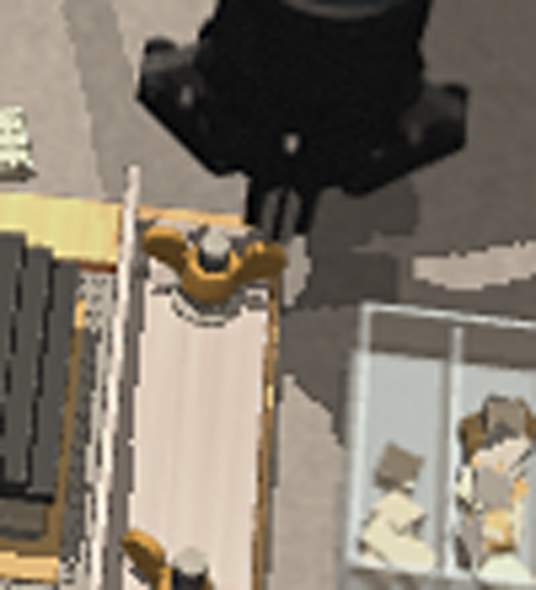

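View pics/wrist2.png

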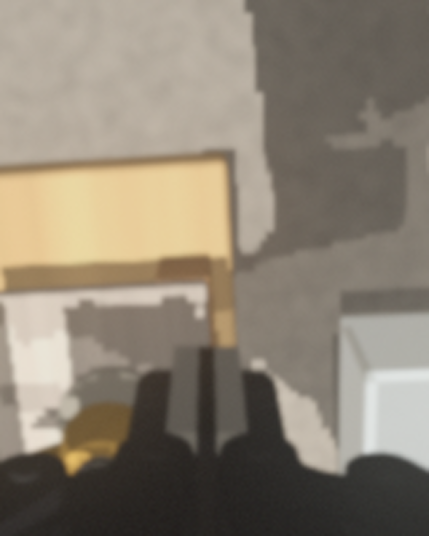

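```bash
python3 - <<'E'
from rig import status, viewer
from h import *
s=status.sense();p=viewer.camera_params("scene")
R=Ro.from_euler('xyz',s["tcp_rot"]);o=s["eef_pos"]
im=np.load("scene2.npy").copy()
k=8;a=cv2.resize(im[165:210,295:345],None,fx=14,fy=14,interpolation=cv2.INTER_CUBIC)
for zt,c in((22,(0,0,255)),(9,(255,0,0))):
    P=[o+R.apply([x,y,zt]) for x,y in((-8,-11),(8,-11),(8,11),(-8,11))]
    uv=(proj(p,P)-[295,165]+.5)*14-.5
    cv2.polylines(a,[uv.round().astype(int)],True,c,1)
# nut model: wing ear outlines at phi 87, underside u
for u,c in((54.8,(0,255,0)),):
  for f in(87,267):
    f=np.radians(f);d=np.array([np.cos(f),np.sin(f),0]);t=np.linspace(0,2*np.pi,40)
    P=np.array([*AX,u+20])+20*d+9*(np.cos(t)[:,None]*d+np.sin(t)[:,None]*np.array([0,0,1]))
    cv2.polylines(a,[((proj(p,P)-[295,165]+.5)*14-.5).round().astype(int)],True,c,1)
cv2.imwrite("pics/scene2m.png",a)
E
```

```text
(no output)
```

View pics/scene2m.png

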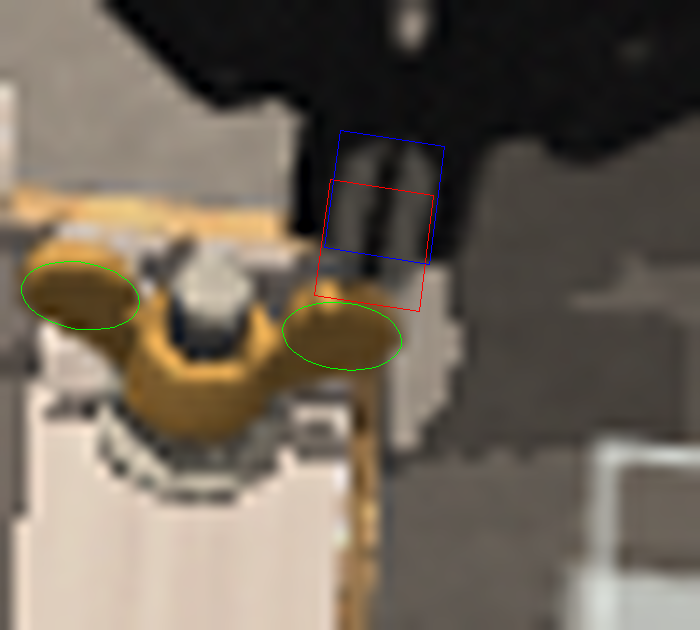

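```bash
cat >> h.py <<'E'
def plan(rows,jaw=-1):
    """rows: (phi,off,r,z)"""
    from rig import status
    s=status.sense(); out=[]
    for phi,off,r,z in rows:
        d,rv=goto(s,[*fing(phi,off,r),z],np.radians(phi))
        out.append([[round(float(x),3) for x in d],[round(float(x),2) for x in rv],jaw])
    print(s["clock"],s["eef_pos"].round(1),"yaw",np.degrees(s["tcp_rot"][2]).round(1),"F",s["contact_force"].round(1),"q6",s["qpos"][5].round(2))
    print(out)
E
python3 -c "
from h import *
plan([(85,17,24,87),(81,14,24,87),(77,13.5,24,87),(72,13.5,24,87),(67,13.5,24,87)])"
```

```text
3.7 [491.3 187.5  93.7] yaw 86.9 F [-1.6  0.7  0.4] q6 -1.16
[[[0.001, 0.004, 0.007], [0.0, 0.0, 0.03], -1], [[0.002, 0.008, 0.007], [0.0, 0.0, 0.1], -1], [[0.003, 0.011, 0.007], [0.0, 0.0, 0.17], -1], [[0.003, 0.013, 0.007], [0.0, 0.0, 0.26], -1], [[0.004, 0.015, 0.007], [0.0, -0.0, 0.35], -1]]
```

Emit:
send_rows(
  plan=[
    [[0.001, 0.004, 0.007], [0, 0, 0.03], -1],
    [[0.002, 0.008, 0.007], [0, 0, 0.1], -1],
    [[0.003, 0.011, 0.007], [0, 0, 0.17], -1],
    [[0.003, 0.013, 0.007], [0, 0, 0.26], -1],
    [[0.004, 0.015, 0.007], [0, 0, 0.35], -1],
  ],
)

```text
clock: 4.12
eef_pos: [507.8, 191.0, 89.3]
tcp_rot: [3.14, -0.002, 1.162]
contact_force: [-2.0, -0.1, -1.3]
opening: 0.003
```

```bash
python3 - <<'E'
from rig import status, viewer
from h import *
for n,(a,b,c,d),k in(("scene",(150,230,270,350),7),("wrist",(100,300,160,340),3)):
  im=viewer.grab_frame(n)[:,:,::-1]
  cv2.imwrite(f"pics/{n}3.png",cv2.resize(im[a:b,c:d],None,fx=k,fy=k,interpolation=cv2.INTER_CUBIC))
z=87
plan([(61,13.5,24,z),(55,13.5,24,z),(49,13.5,24,z-.3),(43,13.5,24,z-.3),(37,13.5,24,z-.5)])
E
```

```text
4.2167 [508.  191.1  89.1] yaw 66.7 F [-0.6 -0.3  0.1] q6 -0.81
[[[0.0, 0.002, 0.002], [0.0, -0.0, 0.1], -1], [[0.001, 0.004, 0.002], [0.0, -0.0, 0.2], -1], [[0.002, 0.007, 0.003], [0.0, -0.0, 0.31], -1], [[0.003, 0.01, 0.003], [0.0, -0.0, 0.41], -1], [[0.003, 0.013, 0.003], [0.0, -0.0, 0.52], -1]]
```

View pics/scene3.png

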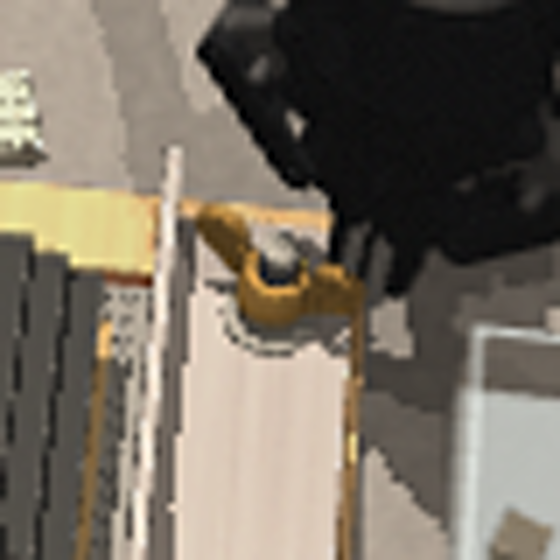

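View pics/wrist3.png

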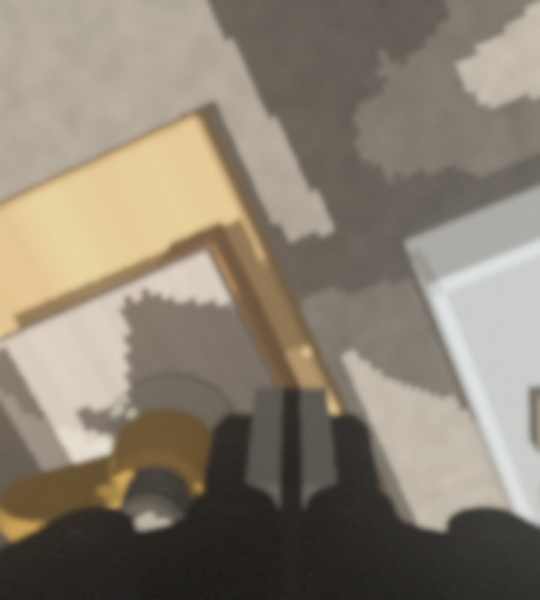

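Emit:
send_rows(
  plan=[
    [[0, 0.002, 0.003], [0, 0, 0.1], -1],
    [[0.001, 0.004, 0.004], [0, 0, 0.2], -1],
    [[0.002, 0.007, 0.004], [0, 0, 0.31], -1],
    [[0.003, 0.01, 0.004], [0, 0, 0.41], -1],
    [[0.003, 0.013, 0.004], [0, 0, 0.52], -1],
  ],
)

```text
clock: 4.63
eef_pos: [522.1, 189.1, 87.0]
tcp_rot: [3.14, -0.006, 0.643]
contact_force: [-0.0, 0.8, -0.9]
opening: -0.001
```

```bash
python3 - <<'E'
from h import *
z=85
plan([(31,13.5,24,z),(25,13.5,24,z),(19,13.5,24,z-.3),(13,13.5,24,z-.3),(7,13.5,24,z-.5)])
E
```

```text
4.6333 [522.1 189.1  87. ] yaw 36.9 F [-0.   0.8 -0.9] q6 -0.3
[[[-0.0, 0.002, 0.002], [0.0, -0.01, 0.1], -1], [[0.001, 0.005, 0.002], [0.0, -0.01, 0.21], -1], [[0.002, 0.008, 0.002], [0.0, -0.01, 0.31], -1], [[0.002, 0.011, 0.002], [0.0, -0.01, 0.42], -1], [[0.002, 0.014, 0.003], [-0.0, -0.01, 0.52], -1]]
```

Emit:
send_rows(
  plan=[
    [[0, 0.002, 0.002], [0, 0, 0.1], -1],
    [[0.001, 0.005, 0.002], [0, -0.01, 0.21], -1],
    [[0.002, 0.008, 0.002], [0, -0.01, 0.31], -1],
    [[0.002, 0.011, 0.002], [0, -0.01, 0.42], -1],
    [[0.002, 0.014, 0.003], [0, -0.01, 0.52], -1],
  ],
)

```text
clock: 5.05
eef_pos: [533.9, 179.6, 86.2]
tcp_rot: [-3.142, 0.0, 0.121]
contact_force: [0.3, 1.8, 0.2]
opening: -0.001
```

```bash
python3 - <<'E'
from h import *
z=84
plan([(1,13.5,24,z),(-5,13.5,24,z),(-11,13.5,24,z-.3),(-17,13.5,24,z-.3),(-23,13.5,24,z-.5)])
E
```

```text
5.05 [533.9 179.6  86.2] yaw 6.9 F [0.3 1.8 0.2] q6 0.2
[[[-0.001, 0.002, 0.002], [-0.0, 0.0, 0.1], -1], [[0.0, 0.005, 0.002], [-0.0, 0.0, 0.21], -1], [[0.001, 0.008, 0.003], [-0.0, 0.0, 0.31], -1], [[0.002, 0.011, 0.003], [-0.0, 0.0, 0.42], -1], [[0.002, 0.014, 0.003], [0.0, 0.0, 0.52], -1]]
```

Emit:
send_rows(
  plan=[
    [[0, 0.002, 0.002], [0, 0, 0.1], -1],
    [[0, 0.005, 0.002], [0, 0, 0.21], -1],
    [[0.001, 0.008, 0.003], [0, 0, 0.31], -1],
    [[0.002, 0.011, 0.003], [0, 0, 0.42], -1],
    [[0.002, 0.014, 0.003], [0, 0, 0.52], -1],
  ],
)

```text
clock: 5.47
eef_pos: [539.3, 166.3, 85.2]
tcp_rot: [-3.139, -0.003, -0.401]
contact_force: [0.3, 0.4, -0.6]
opening: 0.001
```

```bash
python3 - <<'E'
from h import *
from rig import viewer
for n,(a,b,c,d),k in(("scene",(150,230,270,350),7),("wrist",(100,300,160,340),3)):
  im=viewer.grab_frame(n)[:,:,::-1]
  cv2.imwrite(f"pics/{n}4.png",cv2.resize(im[a:b,c:d],None,fx=k,fy=k,interpolation=cv2.INTER_CUBIC))
z=83
plan([(-28,13.5,24,z),(-33,13.5,24,z),(-38,13.5,24,z-.3),(-38,18,24,z+5),(-38,20,24,z+20)])
E
```

```text
5.5667 [539.1 166.   85. ] yaw -22.8 F [ 0.2 -0.2  0. ] q6 0.69
[[[-0.001, 0.003, 0.002], [-0.0, -0.0, 0.09], -1], [[0.0, 0.005, 0.002], [-0.0, -0.0, 0.18], -1], [[0.001, 0.007, 0.002], [-0.0, -0.0, 0.27], -1], [[0.002, 0.003, -0.003], [-0.0, -0.0, 0.27], -1], [[0.003, 0.001, -0.018], [-0.0, -0.0, 0.27], -1]]
```

View pics/scene4.png

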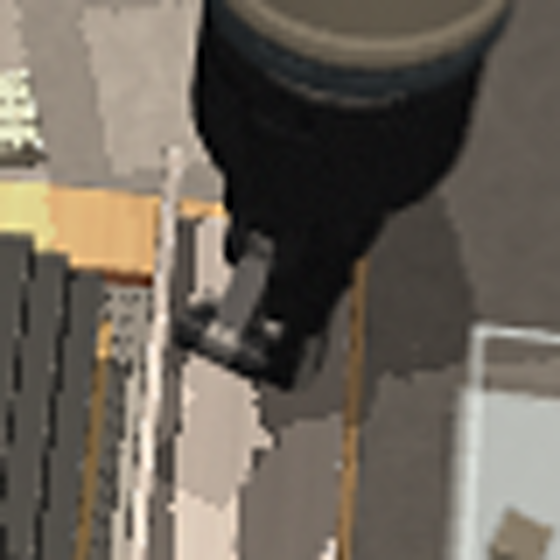

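View pics/wrist4.png

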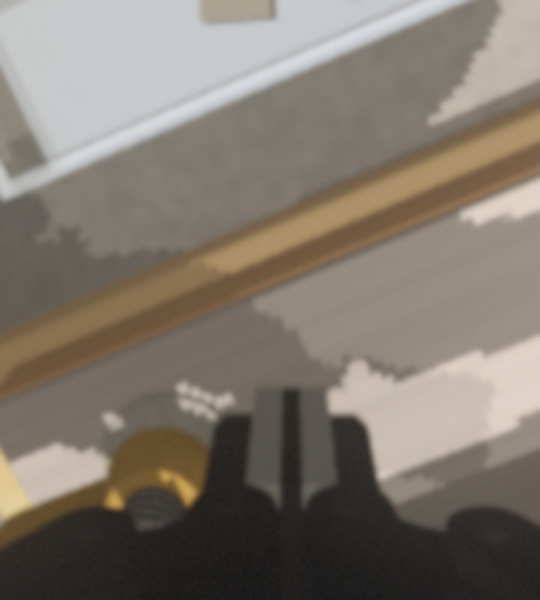

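Emit:
send_rows(
  plan=[
    [[-0.001, 0.003, 0.002], [0, 0, 0.09], -1],
    [[0, 0.005, 0.002], [0, 0, 0.18], -1],
    [[0.001, 0.007, 0.002], [0, 0, 0.27], -1],
    [[0.002, 0.003, -0.003], [0, 0, 0.27], -1],
    [[0.003, 0.001, -0.03], [0, 0, 0.2], -1],
  ],
)

```text
clock: 5.98
eef_pos: [539.6, 163.5, 113.2]
tcp_rot: [3.14, 0.001, -0.593]
contact_force: [-0.4, 0.5, -0.1]
opening: 0.001
```

```bash
python3 - <<'E'
from h import *
plan([(40,30,24,125),(80,30,24,125)])
E
```

```text
5.9833 [539.6 163.5 113.2] yaw -34.0 F [-0.4  0.5 -0.1] q6 0.88
[[[-0.047, -0.014, -0.012], [0.0, 0.0, -1.29], -1], [[-0.062, 0.007, -0.012], [-0.0, 0.0, -1.99], -1]]
```

```bash
python3 - <<'E'
from h import *
plan([(142,21,24,120)])
E
```

```text
5.9833 [539.6 163.5 113.2] yaw -34.0 F [-0.4  0.5 -0.1] q6 0.88
[[[-0.05, 0.036, -0.007], [-0.0, 0.0, -3.07], -1]]
```

Emit:
send_rows(
  plan=[
    [[-0.01, 0.007, -0.008], [0, 0, -3.07], -1],
    [[-0.015, 0.011, -0.01], [0, 0, -3.07], -1],
    [[-0.022, 0.016, -0.01], [0, 0, -3.07], -1],
    [[-0.03, 0.022, -0.01], [0, 0, -3.07], -1],
    [[-0.035, 0.025, -0.01], [0, 0, -3.07], -1],
  ],
)

```text
clock: 6.4
eef_pos: [496.3, 162.7, 124.5]
tcp_rot: [-3.139, -0.003, 0.04]
contact_force: [0.5, -0.3, -0.5]
opening: -0.003
```

```bash
python3 - <<'E'
from h import *
plan([(142,21,24,118)])
E
```

```text
6.4 [496.3 162.7 124.5] yaw 2.3 F [ 0.5 -0.3 -0.5] q6 0.27
[[[-0.018, 0.001, 0.006], [0.0, -0.0, -2.44], -1]]
```

Emit:
send_rows(
  plan=[
    [[-0.018, 0.001, 0.005], [0, 0, -2.44], -1],
    [[-0.018, 0.001, 0.005], [0, 0, -2.44], -1],
    [[-0.018, 0.001, 0.005], [0, 0, -2.44], -1],
    [[-0.018, 0.001, 0.005], [0, 0, -2.44], -1],
    [[-0.018, 0.001, 0.005], [0, 0, -2.44], -1],
  ],
)

```text
clock: 6.82
eef_pos: [478.9, 161.4, 120.6]
tcp_rot: [3.141, -0.005, 0.665]
contact_force: [-0.2, 0.8, -0.2]
opening: -0.002
```

```bash
python3 - <<'E'
from h import *
plan([(142,21,24,118)])
E
```

```text
6.8167 [478.9 161.4 120.6] yaw 38.1 F [-0.2  0.8 -0.2] q6 -0.35
[[[-0.001, -0.001, 0.003], [0.01, -0.0, -1.81], -1]]
```

Emit:
send_rows(
  plan=[
    [[-0.001, -0.001, 0.003], [0, 0, -1.81], -1],
    [[-0.001, -0.001, 0.003], [0, 0, -1.81], -1],
    [[-0.001, -0.001, 0.003], [0, 0, -1.81], -1],
    [[-0.001, -0.001, 0.003], [0, 0, -1.81], -1],
    [[-0.001, -0.001, 0.003], [0, 0, -1.81], -1],
  ],
)

```text
clock: 7.23
eef_pos: [478.1, 162.0, 118.7]
tcp_rot: [3.138, -0.003, 1.29]
contact_force: [-0.2, 0.0, 0.4]
opening: -0.0
```

```bash
python3 - <<'E'
from h import *
plan([(142,21,24,118)])
E
```

```text
7.2333 [478.1 162.  118.7] yaw 73.9 F [-0.2  0.   0.4] q6 -0.97
[[[-0.001, 0.0, 0.001], [0.01, -0.0, -1.19], -1]]
```

Emit:
send_rows(
  plan=[
    [[0, 0, 0], [0.005, 0, -1.19], -1],
    [[0, 0, 0], [0.005, 0, -1.19], -1],
    [[0, 0, 0], [0.005, 0, -1.19], -1],
    [[0, 0, 0], [0.005, 0, -1.19], -1],
    [[0, 0, 0], [0.005, 0, -1.19], -1],
  ],
)

```text
clock: 7.65
eef_pos: [478.8, 162.5, 119.9]
tcp_rot: [3.138, -0.001, 1.915]
contact_force: [0.1, 0.4, -0.1]
opening: 0.003
```

```bash
python3 - <<'E'
from h import *
from rig import viewer
im=viewer.grab_frame("wrist")[:,:,::-1]
cv2.imwrite("pics/w5.png",cv2.resize(im[100:300,160:340],None,fx=3,fy=3,interpolation=cv2.INTER_CUBIC))
im=viewer.grab_frame("scene")[:,:,::-1]
cv2.imwrite("pics/s5.png",cv2.resize(im[150:230,270:350],None,fx=7,fy=7,interpolation=cv2.INTER_CUBIC))
plan([(142,21,24,100),(142,21,24,80),(140,18,24,81)])
E
```

```text
7.75 [478.7 162.5 119.7] yaw 109.4 F [ 0.   0.5 -0.4] q6 -1.59
[[[-0.001, -0.001, 0.02], [0.0, -0.0, -0.57], -1], [[-0.001, -0.001, 0.04], [0.0, -0.0, -0.57], -1], [[0.002, 0.002, 0.039], [0.0, -0.0, -0.53], -1]]
```

View pics/w5.png

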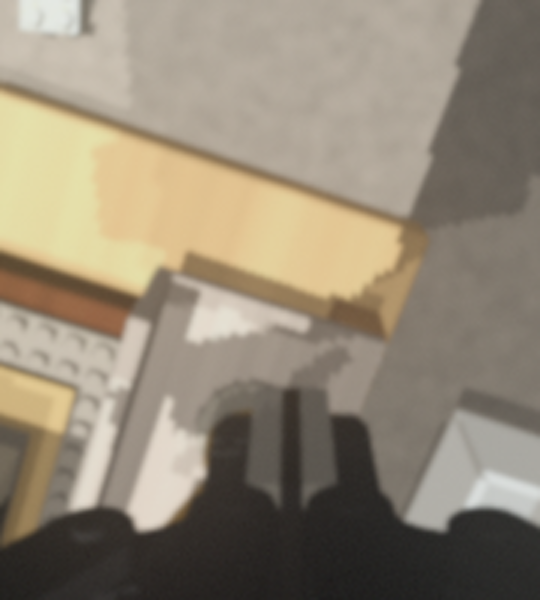

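View pics/s5.png

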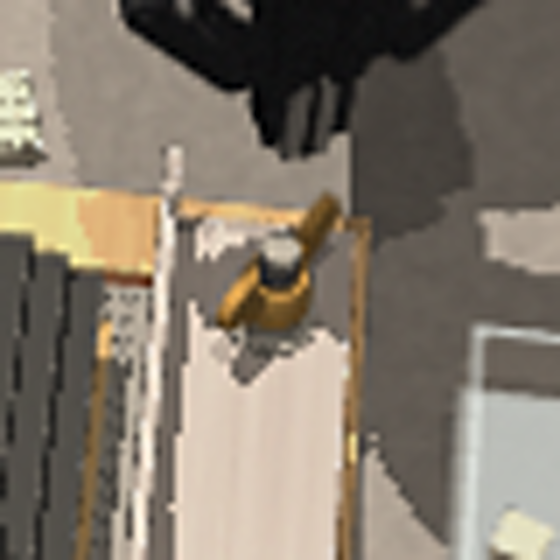

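```bash
cat >> h.py <<'E'
def overlay(a,p,off,k,phi,u,c=(0,255,0)):
  for f in(phi,phi+180):
    f=np.radians(f);d=np.array([np.cos(f),np.sin(f),0]);t=np.linspace(0,2*np.pi,40)
    P=np.array([*AX,u+20])+20*d+9*(np.cos(t)[:,None]*d+np.sin(t)[:,None]*np.array([0,0,1]))
    cv2.polylines(a,[((proj(p,P)-off+.5)*k-.5).round().astype(int)],True,c,1)
E
python3 - <<'E'
from h import *
from rig import viewer
a=cv2.imread("pics/s5.png");p=viewer.camera_params("scene")
overlay(a,p,[270,150],7,142,52.5);overlay(a,p,[270,150],7,132,52.5,(255,0,0))
cv2.imwrite("pics/s5o.png",a[100:400,100:450])
E
```

```text
(no output)
```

View pics/s5o.png

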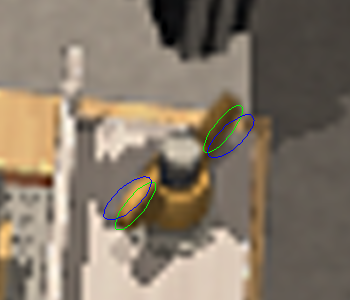

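Emit:
send_rows(
  plan=[
    [[-0.001, -0.001, 0], [0, 0, -0.65], -1],
    [[-0.001, -0.002, 0.003], [0, 0, -0.65], -1],
    [[-0.001, -0.003, 0.006], [0, 0, -0.65], -1],
    [[-0.001, -0.003, 0.01], [0, 0, -0.65], -1],
    [[-0.001, -0.003, 0.014], [0, 0, -0.65], -1],
  ],
)

```text
clock: 8.17
eef_pos: [476.7, 160.9, 106.3]
tcp_rot: [3.137, 0.002, 2.532]
contact_force: [-0.1, 0.1, 0.2]
opening: 0.001
```

```bash
python3 - <<'E'
from h import *
plan([(147,21,24,90),(147,20,24,80),(146,17,24,80),(143,14,24,80),(138,13.5,24,80)])
E
```

```text
8.1667 [476.7 160.9 106.3] yaw 145.1 F [-0.1  0.1  0.2] q6 -2.21
[[[-0.003, -0.001, 0.016], [0.0, 0.0, -0.03], -1], [[-0.002, -0.0, 0.026], [0.0, 0.0, -0.03], -1], [[-0.002, 0.003, 0.026], [0.0, 0.0, -0.02], -1], [[-0.001, 0.008, 0.026], [0.0, 0.0, 0.04], -1], [[-0.0, 0.01, 0.026], [0.0, 0.0, 0.12], -1]]
```

Emit:
send_rows(
  plan=[
    [[-0.003, -0.001, 0.016], [0, 0, -0.03], -1],
    [[-0.002, 0, 0.023], [0, 0, -0.03], -1],
    [[-0.002, 0.002, 0.023], [0, 0, -0.02], -1],
    [[-0.001, 0.006, 0.023], [0, 0, 0.02], -1],
    [[-0.001, 0.009, 0.023], [0, 0, 0.08], -1],
  ],
)

```text
clock: 8.58
eef_pos: [482.3, 168.0, 83.6]
tcp_rot: [3.138, 0.0, 2.448]
contact_force: [-3.3, -1.2, -0.7]
opening: -0.0
```

```bash
python3 - <<'E'
from h import *
z=83
plan([(135,13.5,24,z),(129,13.5,24,z),(123,13.5,24,z-.2),(117,13.5,24,z-.3),(111,13.5,24,z-.5)])
E
```

```text
8.5833 [482.3 168.   83.6] yaw 140.3 F [-3.3 -1.2 -0.7] q6 -2.12
[[[0.001, 0.003, 0.001], [0.0, 0.0, 0.09], -1], [[0.002, 0.005, 0.001], [0.0, 0.0, 0.2], -1], [[0.003, 0.008, 0.001], [0.0, -0.0, 0.3], -1], [[0.003, 0.011, 0.001], [0.0, -0.0, 0.41], -1], [[0.003, 0.014, 0.001], [0.0, -0.0, 0.51], -1]]
```

Emit:
send_rows(
  plan=[
    [[0.001, 0.003, 0.001], [0, 0, 0.1], -1],
    [[0.002, 0.005, 0.001], [0, 0, 0.2], -1],
    [[0.003, 0.008, 0.001], [0, 0, 0.3], -1],
    [[0.003, 0.011, 0.001], [0, 0, 0.41], -1],
    [[0.003, 0.014, 0.001], [0, 0, 0.52], -1],
  ],
)

```text
clock: 9.0
eef_pos: [488.3, 180.9, 83.0]
tcp_rot: [3.14, -0.001, 1.92]
contact_force: [-2.7, 0.2, -1.0]
opening: 0.0
```

```bash
python3 - <<'E'
from h import *
z=82.3
plan([(105,13.5,24,z),(99,13.5,24,z),(93,13.5,24,z-.2),(87,13.5,24,z-.3),(81,13.5,24,z-.5)])
E
```

```text
9.0 [488.3 180.9  83. ] yaw 110.0 F [-2.7  0.2 -1. ] q6 -1.57
[[[0.001, 0.003, 0.001], [0.0, -0.0, 0.09], -1], [[0.002, 0.005, 0.001], [0.0, -0.0, 0.19], -1], [[0.003, 0.008, 0.001], [0.0, -0.0, 0.3], -1], [[0.003, 0.011, 0.001], [0.0, -0.0, 0.4], -1], [[0.004, 0.014, 0.001], [0.0, -0.0, 0.51], -1]]
```

Emit:
send_rows(
  plan=[
    [[0.001, 0.003, 0.001], [0, 0, 0.1], -1],
    [[0.002, 0.005, 0.001], [0, 0, 0.2], -1],
    [[0.003, 0.008, 0.001], [0, 0, 0.3], -1],
    [[0.003, 0.011, 0.001], [0, 0, 0.41], -1],
    [[0.004, 0.014, 0.001], [0, 0, 0.52], -1],
  ],
)

```text
clock: 9.42
eef_pos: [499.8, 189.7, 82.5]
tcp_rot: [-3.141, -0.001, 1.392]
contact_force: [-2.8, -0.6, 0.1]
opening: -0.002
```

```bash
python3 - <<'E'
from h import *
z=81.8
plan([(75,13.5,24,z),(69,13.5,24,z),(63,13.5,24,z-.2),(57,13.5,24,z-.3),(51,13.5,24,z-.5)])
E
```

```text
9.4167 [499.8 189.7  82.5] yaw 79.7 F [-2.8 -0.6  0.1] q6 -1.03
[[[0.001, 0.003, 0.001], [-0.0, -0.0, 0.08], -1], [[0.002, 0.006, 0.001], [-0.0, -0.0, 0.19], -1], [[0.003, 0.009, 0.001], [-0.0, -0.0, 0.29], -1], [[0.003, 0.011, 0.001], [-0.0, -0.0, 0.4], -1], [[0.003, 0.014, 0.001], [-0.0, -0.0, 0.5], -1]]
```

Emit:
send_rows(
  plan=[
    [[0.001, 0.003, 0.001], [0, 0, 0.1], -1],
    [[0.002, 0.006, 0.001], [0, 0, 0.2], -1],
    [[0.003, 0.009, 0.001], [0, 0, 0.3], -1],
    [[0.003, 0.011, 0.001], [0, 0, 0.41], -1],
    [[0.003, 0.014, 0.001], [0, 0, 0.52], -1],
  ],
)

```text
clock: 9.83
eef_pos: [514.2, 190.8, 82.2]
tcp_rot: [-3.14, -0.001, 0.863]
contact_force: [-0.5, 1.1, -1.5]
opening: -0.002
```

```bash
python3 - <<'E'
from h import *
z=81.3
plan([(44,13.5,24,z),(38,13.5,24,z),(32,13.5,24,z-.2),(26,13.5,24,z-.3),(20,13.5,24,z-.5)])
E
```

```text
9.8333 [514.2 190.8  82.2] yaw 49.5 F [-0.5  1.1 -1.5] q6 -0.51
[[[0.001, 0.004, 0.001], [-0.0, -0.0, 0.1], -1], [[0.002, 0.006, 0.001], [-0.0, -0.0, 0.2], -1], [[0.003, 0.009, 0.001], [-0.0, -0.0, 0.3], -1], [[0.004, 0.012, 0.001], [-0.0, -0.0, 0.41], -1], [[0.004, 0.015, 0.001], [-0.0, -0.0, 0.51], -1]]
```

Emit:
send_rows(
  plan=[
    [[0.001, 0.004, 0.001], [0, 0, 0.1], -1],
    [[0.002, 0.006, 0.001], [0, 0, 0.2], -1],
    [[0.003, 0.009, 0.001], [0, 0, 0.3], -1],
    [[0.004, 0.012, 0.001], [0, 0, 0.41], -1],
    [[0.004, 0.015, 0.002], [0, 0, 0.52], -1],
  ],
)

```text
clock: 10.25
eef_pos: [528.5, 184.7, 81.0]
tcp_rot: [-3.139, -0.001, 0.335]
contact_force: [0.6, 1.8, 0.3]
opening: -0.004
```

```bash
python3 - <<'E'
from h import *
z=80.8
plan([(13,13.5,24,z),(7,13.5,24,z),(1,13.5,24,z-.2),(-5,13.5,24,z-.3),(-11,13.5,24,z-.5)])
E
```

```text
10.25 [528.5 184.7  81. ] yaw 19.2 F [0.6 1.8 0.3] q6 -0.01
[[[0.001, 0.003, 0.0], [-0.0, -0.0, 0.11], -1], [[0.002, 0.006, 0.0], [-0.0, -0.0, 0.21], -1], [[0.002, 0.009, 0.0], [-0.0, -0.0, 0.32], -1], [[0.003, 0.012, 0.001], [-0.0, -0.0, 0.42], -1], [[0.003, 0.015, 0.001], [-0.0, -0.0, 0.53], -1]]
```

Emit:
send_rows(
  plan=[
    [[0.001, 0.003, 0], [0, 0, 0.1], -1],
    [[0.002, 0.006, 0], [0, 0, 0.21], -1],
    [[0.002, 0.009, 0], [0, 0, 0.32], -1],
    [[0.003, 0.012, 0.001], [0, 0, 0.42], -1],
    [[0.003, 0.015, 0.001], [0, 0, 0.53], -1],
  ],
)

```text
clock: 10.67
eef_pos: [537.1, 172.2, 80.8]
tcp_rot: [-3.138, -0.001, -0.202]
contact_force: [0.9, 1.4, -0.0]
opening: -0.002
```

```bash
python3 - <<'E'
from h import *
z=80
plan([(-18,13.5,24,z),(-25,13.5,24,z),(-31,13.5,24,z-.2),(-37,13.5,24,z-.3),(-37,17,24,z+10)])
E
```

```text
10.6667 [537.1 172.2  80.8] yaw -11.6 F [ 0.9  1.4 -0. ] q6 0.51
[[[0.0, 0.004, 0.001], [-0.0, -0.0, 0.11], -1], [[0.002, 0.007, 0.001], [-0.0, -0.0, 0.23], -1], [[0.002, 0.009, 0.001], [-0.0, 0.0, 0.34], -1], [[0.003, 0.012, 0.001], [-0.0, 0.0, 0.44], -1], [[0.004, 0.009, -0.009], [-0.0, 0.0, 0.44], -1]]
```

Emit:
send_rows(
  plan=[
    [[0, 0.004, 0.001], [0, 0, 0.11], -1],
    [[0.002, 0.007, 0.001], [0, 0, 0.22], -1],
    [[0.002, 0.009, 0.001], [0, 0, 0.33], -1],
    [[0.003, 0.012, 0.001], [0, 0, 0.44], -1],
    [[0.003, 0.014, 0.001], [0, 0, 0.5], -1],
  ],
)

```text
clock: 11.08
eef_pos: [537.9, 158.3, 80.6]
tcp_rot: [-3.137, 0.001, -0.711]
contact_force: [1.9, 1.7, 0.3]
opening: 0.001
```

```bash
python3 - <<'E'
from h import *
plan([(-40,18,25,81),(-40,20,25,90),(0,20,24,120),(139,21,24,115)])
E
```

```text
11.0833 [537.9 158.3  80.6] yaw -40.8 F [1.9 1.7 0.3] q6 0.99
[[[0.0, -0.004, -0.0], [-0.0, 0.0, -0.01], -1], [[0.0, -0.006, -0.009], [-0.0, 0.0, -0.01], -1], [[-0.019, -0.016, -0.039], [-0.0, -0.0, -0.71], -1], [[-0.049, 0.035, -0.035], [-0.0, -0.01, -3.14], -1]]
```

Emit:
send_rows(
  plan=[
    [[0, -0.005, 0], [0, 0, 0], -1],
    [[0, -0.006, -0.01], [0, 0, -0.1], -1],
    [[0, -0.007, -0.03], [0, 0, -0.4], -1],
    [[-0.015, 0.007, -0.04], [0, 0, -0.6], -1],
    [[-0.03, 0.02, -0.042], [0, 0, -0.9], -1],
  ],
)

```text
clock: 11.5
eef_pos: [503.9, 163.6, 125.0]
tcp_rot: [-3.135, -0.005, -0.23]
contact_force: [-0.8, -0.7, 0.7]
opening: 0.002
```

```bash
python3 - <<'E'
from h import *
plan([(144,21,24,115)])
E
```

```text
11.5 [503.9 163.6 125. ] yaw -13.2 F [-0.8 -0.7  0.7] q6 0.54
[[[-0.025, 0.009, 0.01], [0.01, -0.01, -2.74], -1]]
```

Emit:
send_rows(
  plan=[
    [[-0.025, 0.009, 0.006], [0, 0, -2.74], -1],
    [[-0.025, 0.009, 0.006], [0, 0, -2.74], -1],
    [[-0.025, 0.009, 0.006], [0, 0, -2.74], -1],
    [[-0.025, 0.009, 0.006], [0, 0, -2.74], -1],
    [[-0.025, 0.009, 0.006], [0, 0, -2.74], -1],
  ],
)

```text
clock: 11.92
eef_pos: [477.9, 161.3, 119.5]
tcp_rot: [-3.14, -0.005, 0.395]
contact_force: [0.3, -0.2, -0.4]
opening: 0.004
```

```bash
python3 - <<'E'
from h import *
plan([(144,21,24,118)])
E
```

```text
11.9167 [477.9 161.3 119.5] yaw 22.7 F [ 0.3 -0.2 -0.4] q6 -0.08
[[[-0.0, 0.001, 0.002], [0.0, -0.0, -2.12], -1]]
```

Emit:
send_rows(
  plan=[
    [[0, 0.001, 0], [0, 0, -2.12], -1],
    [[0, 0.001, 0], [0, 0, -2.12], -1],
    [[0, 0.001, 0], [0, 0, -2.12], -1],
    [[0, 0.001, 0], [0, 0, -2.12], -1],
    [[0, 0.001, 0], [0, 0, -2.12], -1],
  ],
)

```text
clock: 12.33
eef_pos: [478.8, 161.0, 120.2]
tcp_rot: [3.139, -0.005, 1.02]
contact_force: [0.0, 0.4, 0.0]
opening: -0.002
```

Emit:
send_rows(
  plan=[
    [[0, 0, 0], [0, 0, -1.49], -1],
    [[0, 0, 0], [0, 0, -1.49], -1],
    [[0, 0, 0], [0, 0, -1.49], -1],
    [[0, 0, 0], [0, 0, -1.49], -1],
    [[0, 0, 0], [0, 0, -1.49], -1],
  ],
)

```text
clock: 12.75
eef_pos: [479.3, 161.6, 120.8]
tcp_rot: [3.137, -0.002, 1.645]
contact_force: [-0.2, -0.6, -0.2]
opening: 0.002
```

```bash
python3 - <<'E'
from h import *
from rig import viewer
im=viewer.grab_frame("scene")[:,:,::-1]
a=cv2.resize(im[150:230,270:350],None,fx=7,fy=7,interpolation=cv2.INTER_CUBIC)
p=viewer.camera_params("scene")
overlay(a,p,[270,150],7,139,49.5)
cv2.imwrite("pics/s6.png",a)
plan([(145,21,24,110),(144,21,24,90)])
E
```

```text
12.8 [479.3 161.6 120.9] yaw 94.8 F [0.7 0.2 0. ] q6 -1.33
[[[-0.002, -0.001, 0.011], [0.01, -0.0, -0.88], -1], [[-0.001, -0.002, 0.031], [0.01, -0.0, -0.86], -1]]
```

View pics/s6.png

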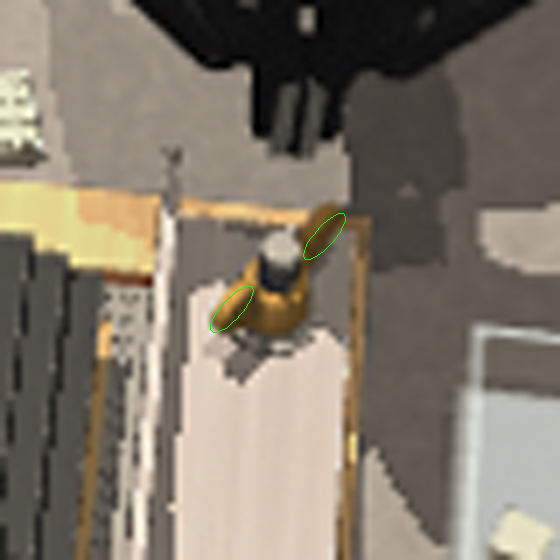

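Emit:
send_rows(
  plan=[
    [[-0.001, 0, 0], [0.005, 0, -0.86], -1],
    [[-0.001, 0, 0.004], [0.005, 0, -0.86], -1],
    [[-0.002, -0.001, 0.008], [0.005, 0, -0.86], -1],
    [[-0.002, -0.001, 0.012], [0.005, 0, -0.86], -1],
    [[-0.002, -0.001, 0.014], [0.005, 0, -0.86], -1],
  ],
)

```text
clock: 13.22
eef_pos: [478.7, 160.0, 106.9]
tcp_rot: [3.14, -0.0, 2.267]
contact_force: [-0.0, 0.1, -0.4]
opening: -0.003
```

```bash
python3 - <<'E'
from h import *
plan([(144,21,24,98),(144,20,24,88),(144,19,24,79),(142,16,24,79),(138,14,24,79)])
E
```

```text
13.2167 [478.7 160.  106.9] yaw 129.9 F [-0.   0.1 -0.4] q6 -1.95
[[[0.001, -0.0, 0.009], [0.0, -0.0, -0.25], -1], [[0.001, 0.001, 0.019], [0.0, -0.0, -0.25], -1], [[0.001, 0.002, 0.028], [0.0, -0.0, -0.25], -1], [[0.003, 0.005, 0.028], [0.0, -0.0, -0.21], -1], [[0.004, 0.009, 0.028], [0.0, -0.0, -0.14], -1]]
```

Emit:
send_rows(
  plan=[
    [[0, -0.001, 0.004], [0, 0, -0.24], -1],
    [[0.001, 0, 0.014], [0, 0, -0.24], -1],
    [[0.001, 0.001, 0.024], [0, 0, -0.24], -1],
    [[0.001, 0.002, 0.026], [0, 0, -0.22], -1],
    [[0.002, 0.005, 0.026], [0, 0, -0.2], -1],
  ],
)

```text
clock: 13.63
eef_pos: [480.7, 164.7, 80.3]
tcp_rot: [3.141, -0.001, 2.46]
contact_force: [-0.7, 0.5, 0.2]
opening: 0.002
```

```bash
python3 - <<'E'
from h import *
z=79.5
plan([(139,15,24,z),(135,13.5,24,z),(129,13.5,24,z-.2),(123,13.5,24,z-.3),(117,13.5,24,z-.5)])
E
```

```text
13.6333 [480.7 164.7  80.3] yaw 140.9 F [-0.7  0.5  0.2] q6 -2.13
[[[0.001, 0.003, 0.001], [0.0, -0.0, 0.03], -1], [[0.002, 0.006, 0.001], [0.0, -0.0, 0.1], -1], [[0.003, 0.009, 0.001], [0.0, -0.0, 0.21], -1], [[0.003, 0.012, 0.001], [-0.0, -0.0, 0.31], -1], [[0.004, 0.015, 0.001], [-0.0, -0.0, 0.42], -1]]
```

Emit:
send_rows(
  plan=[
    [[0.001, 0.003, 0.001], [0, 0, 0.03], -1],
    [[0.002, 0.006, 0.001], [0, 0, 0.1], -1],
    [[0.003, 0.009, 0.001], [0, 0, 0.21], -1],
    [[0.003, 0.012, 0.001], [0, 0, 0.31], -1],
    [[0.004, 0.015, 0.001], [0, 0, 0.42], -1],
  ],
)

```text
clock: 14.05
eef_pos: [486.7, 178.9, 79.3]
tcp_rot: [-3.14, -0.001, 2.029]
contact_force: [-1.5, -2.0, -1.2]
opening: -0.001
```

```bash
python3 - <<'E'
from h import *
z=79
plan([(111,13.5,24,z),(105,13.5,24,z),(99,13.5,24,z-.2),(93,13.5,24,z-.3),(87,13.5,24,z-.5)])
E
```

```text
14.05 [486.7 178.9  79.3] yaw 116.3 F [-1.5 -2.  -1.2] q6 -1.68
[[[0.001, 0.003, 0.0], [-0.0, -0.0, 0.09], -1], [[0.002, 0.005, 0.0], [-0.0, -0.0, 0.2], -1], [[0.003, 0.008, 0.001], [-0.0, -0.0, 0.3], -1], [[0.003, 0.011, 0.001], [-0.0, -0.0, 0.41], -1], [[0.003, 0.014, 0.001], [-0.0, -0.0, 0.51], -1]]
```

Emit:
send_rows(
  plan=[
    [[0.001, 0.003, 0], [0, 0, 0.1], -1],
    [[0.002, 0.005, 0], [0, 0, 0.2], -1],
    [[0.003, 0.008, 0], [0, 0, 0.3], -1],
    [[0.003, 0.011, 0.001], [0, 0, 0.41], -1],
    [[0.003, 0.014, 0.001], [0, 0, 0.52], -1],
  ],
)

```text
clock: 14.47
eef_pos: [497.7, 188.2, 78.6]
tcp_rot: [-3.138, 0.0, 1.499]
contact_force: [-2.5, 1.2, -0.0]
opening: -0.002
```

```bash
python3 - <<'E'
from h import *
z=78.5
plan([(81,13.5,24,z),(75,13.5,24,z),(69,13.5,24,z-.2),(63,13.5,24,z-.3),(57,13.5,24,z-.5)])
E
```

```text
14.4667 [497.7 188.2  78.6] yaw 85.9 F [-2.5  1.2 -0. ] q6 -1.14
[[[0.001, 0.002, 0.0], [-0.0, 0.0, 0.09], -1], [[0.002, 0.005, 0.0], [-0.0, 0.0, 0.19], -1], [[0.003, 0.008, 0.0], [-0.0, 0.0, 0.29], -1], [[0.003, 0.011, 0.0], [-0.0, 0.0, 0.4], -1], [[0.004, 0.014, 0.001], [-0.0, 0.0, 0.5], -1]]
```

Emit:
send_rows(
  plan=[
    [[0.001, 0.003, 0], [0, 0, 0.1], -1],
    [[0.002, 0.005, 0], [0, 0, 0.2], -1],
    [[0.003, 0.008, 0], [0, 0, 0.3], -1],
    [[0.003, 0.011, 0], [0, 0, 0.4], -1],
    [[0.004, 0.014, 0.001], [0, 0, 0.51], -1],
  ],
)

```text
clock: 14.88
eef_pos: [512.0, 191.4, 77.9]
tcp_rot: [-3.139, 0.002, 0.978]
contact_force: [-0.8, -0.2, 0.7]
opening: 0.002
```

```bash
python3 - <<'E'
from h import *
z=78
plan([(51,13.5,24,z),(46,13.5,24,z),(41,13.5,24,z-.2),(36,13.5,24,z-.3),(31,13.5,24,z-.5)])
E
```

```text
14.8833 [512.  191.4  77.9] yaw 56.1 F [-0.8 -0.2  0.7] q6 -0.63
[[[0.0, 0.003, -0.0], [-0.0, 0.0, 0.09], -1], [[0.001, 0.005, -0.0], [-0.0, 0.0, 0.18], -1], [[0.002, 0.007, 0.0], [-0.0, 0.0, 0.26], -1], [[0.003, 0.009, 0.0], [-0.0, 0.0, 0.35], -1], [[0.003, 0.012, 0.0], [-0.0, 0.0, 0.44], -1]]
```

Emit:
send_rows(
  plan=[
    [[0, 0.003, 0], [0, 0, 0.09], -1],
    [[0.001, 0.005, 0], [0, 0, 0.18], -1],
    [[0.002, 0.007, 0], [0, 0, 0.26], -1],
    [[0.003, 0.009, 0], [0, 0, 0.35], -1],
    [[0.003, 0.012, 0], [0, 0, 0.44], -1],
  ],
)

```text
clock: 15.3
eef_pos: [523.7, 187.7, 78.2]
tcp_rot: [-3.139, 0.003, 0.529]
contact_force: [-1.1, 2.0, -0.4]
opening: -0.004
```

```bash
python3 - <<'E'
from h import *
from rig import viewer
im=viewer.grab_frame("wrist")[:,:,::-1]
cv2.imwrite("pics/w7.png",cv2.resize(im[100:300,160:340],None,fx=3,fy=3,interpolation=cv2.INTER_CUBIC))
z=77.7
plan([(27,13.5,24,z),(23,13.5,24,z),(19,13.5,24,z-.2),(15,13.5,24,z-.3),(11,13.5,24,z-.5)])
E
```

```text
15.35 [524.2 187.4  78.2] yaw 29.9 F [-1.6  0.8 -0.8] q6 -0.18
[[[0.0, 0.002, 0.001], [-0.0, 0.0, 0.05], -1], [[0.001, 0.003, 0.001], [-0.0, 0.0, 0.12], -1], [[0.002, 0.005, 0.001], [-0.0, 0.0, 0.19], -1], [[0.002, 0.007, 0.001], [-0.0, 0.0, 0.26], -1], [[0.003, 0.009, 0.001], [-0.0, 0.0, 0.33], -1]]
```

View pics/w7.png

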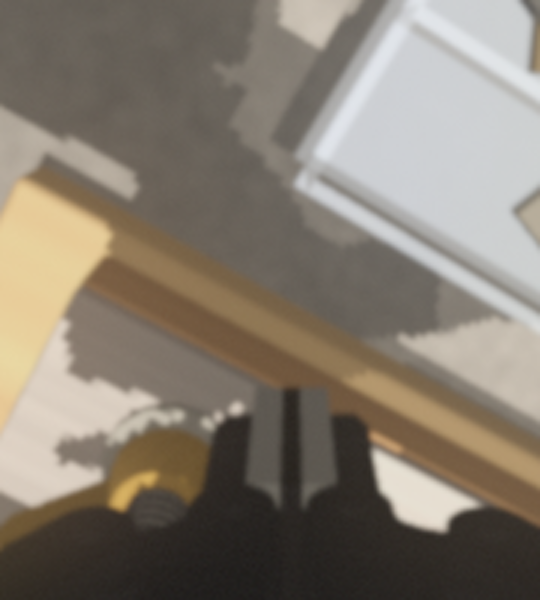

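Emit:
send_rows(
  plan=[
    [[0, 0.001, 0.001], [0, 0, 0.05], -1],
    [[0.001, 0.002, 0.001], [0, 0, 0.1], -1],
    [[0.001, 0.004, 0.001], [0, 0, 0.14], -1],
    [[0.002, 0.005, 0.001], [0, 0, 0.18], -1],
    [[0.002, 0.006, 0.001], [0, 0, 0.21], -1],
  ],
)

```text
clock: 15.77
eef_pos: [529.3, 183.7, 77.6]
tcp_rot: [-3.14, 0.003, 0.308]
contact_force: [0.4, 2.2, 0.5]
opening: 0.002
```

```bash
python3 - <<'E'
from h import *
z=77.5
plan([(18-2*i,13.5,24,z) for i in range(1,6)])
E
```

```text
15.7667 [529.3 183.7  77.6] yaw 17.7 F [0.4 2.2 0.5] q6 0.02
[[[-0.0, 0.001, 0.0], [-0.0, 0.0, 0.03], -1], [[0.0, 0.002, 0.0], [-0.0, 0.0, 0.06], -1], [[0.0, 0.003, 0.0], [-0.0, 0.0, 0.1], -1], [[0.001, 0.003, 0.0], [-0.0, 0.0, 0.13], -1], [[0.001, 0.004, 0.0], [-0.0, 0.0, 0.17], -1]]
```

Emit:
send_rows(
  plan=[
    [[0, 0.001, 0], [0, 0, 0.03], -1],
    [[0, 0.002, 0], [0, 0, 0.06], -1],
    [[0, 0.002, 0], [0, 0, 0.09], -1],
    [[0, 0.003, 0], [0, 0, 0.12], -1],
    [[0, 0.0035, 0], [0, 0, 0.14], -1],
  ],
)

```text
clock: 16.18
eef_pos: [531.1, 180.9, 78.1]
tcp_rot: [-3.14, 0.002, 0.165]
contact_force: [1.1, 1.8, -0.1]
opening: -0.0
```

```bash
python3 - <<'E'
from h import *
z=77.3
plan([(9.5-1.6*i,13.5,24,z) for i in range(1,6)])
E
```

```text
16.1833 [531.1 180.9  78.1] yaw 9.5 F [ 1.1  1.8 -0.1] q6 0.16
[[[0.0, 0.001, 0.001], [-0.0, 0.0, 0.03], -1], [[0.001, 0.002, 0.001], [-0.0, 0.0, 0.06], -1], [[0.001, 0.003, 0.001], [-0.0, 0.0, 0.08], -1], [[0.001, 0.003, 0.001], [-0.0, 0.0, 0.11], -1], [[0.002, 0.004, 0.001], [-0.0, 0.0, 0.14], -1]]
```

Emit:
send_rows(
  plan=[
    [[0, 0.001, 0.001], [0, 0, 0.03], -1],
    [[0.001, 0.002, 0.001], [0, 0, 0.06], -1],
    [[0.001, 0.003, 0.001], [0, 0, 0.08], -1],
    [[0.001, 0.003, 0.001], [0, 0, 0.11], -1],
    [[0.002, 0.004, 0.001], [0, 0, 0.14], -1],
  ],
)

```text
clock: 16.6
eef_pos: [533.9, 177.5, 77.4]
tcp_rot: [-3.14, 0.002, 0.023]
contact_force: [-0.9, 0.0, -0.1]
opening: -0.003
```

```bash
python3 - <<'E'
from h import *
z=77.1
plan([(1.5-1.6*i,13.5,24,z) for i in range(1,6)])
E
```

```text
16.6 [533.9 177.5  77.4] yaw 1.3 F [-0.9  0.  -0.1] q6 0.29
[[[-0.0, 0.001, 0.0], [-0.0, 0.0, 0.02], -1], [[0.0, 0.002, 0.0], [-0.0, 0.0, 0.05], -1], [[0.001, 0.002, 0.0], [-0.0, 0.0, 0.08], -1], [[0.001, 0.003, 0.0], [-0.0, 0.0, 0.11], -1], [[0.001, 0.004, 0.0], [-0.0, 0.0, 0.14], -1]]
```

Emit:
send_rows(
  plan=[
    [[0, 0.001, 0], [0, 0, 0.03], -1],
    [[0, 0.002, 0], [0, 0, 0.06], -1],
    [[0.001, 0.003, 0], [0, 0, 0.09], -1],
    [[0.001, 0.004, 0], [0, 0, 0.12], -1],
    [[0.001, 0.0045, 0], [0, 0, 0.15], -1],
  ],
)

```text
clock: 17.02
eef_pos: [535.4, 173.2, 77.6]
tcp_rot: [-3.14, 0.001, -0.13]
contact_force: [0.2, 2.1, -0.3]
opening: 0.003
```

```bash
python3 - <<'E'
from h import *
z=77
plan([(-7-1.6*i,13.5,24,z) for i in range(1,6)])
E
```

```text
17.0167 [535.4 173.2  77.6] yaw -7.4 F [ 0.2  2.1 -0.3] q6 0.44
[[[0.0, 0.0, 0.001], [-0.0, 0.0, 0.02], -1], [[0.001, 0.001, 0.001], [-0.0, 0.0, 0.05], -1], [[0.001, 0.002, 0.001], [-0.0, 0.0, 0.08], -1], [[0.001, 0.002, 0.001], [-0.0, 0.0, 0.1], -1], [[0.002, 0.003, 0.001], [-0.0, 0.0, 0.13], -1]]
```

Emit:
send_rows(
  plan=[
    [[0, 0.001, 0.001], [0, 0, 0.03], -1],
    [[0.001, 0.0015, 0.001], [0, 0, 0.06], -1],
    [[0.001, 0.002, 0.001], [0, 0, 0.09], -1],
    [[0.001, 0.003, 0.001], [0, 0, 0.12], -1],
    [[0.002, 0.004, 0.001], [0, 0, 0.15], -1],
  ],
)

```text
clock: 17.43
eef_pos: [537.1, 169.2, 76.9]
tcp_rot: [-3.14, 0.001, -0.282]
contact_force: [-0.9, 1.0, -0.1]
opening: -0.002
```

```bash
python3 - <<'E'
from h import *
z=77
plan([(-15.5-1.6*i,13.5,24,z) for i in range(1,6)])
E
```

```text
17.4333 [537.1 169.2  76.9] yaw -16.2 F [-0.9  1.  -0.1] q6 0.58
[[[-0.0, 0.0, -0.0], [-0.0, 0.0, 0.02], -1], [[0.0, 0.001, -0.0], [-0.0, 0.0, 0.04], -1], [[0.0, 0.002, -0.0], [-0.0, 0.0, 0.07], -1], [[0.001, 0.002, -0.0], [-0.0, 0.0, 0.1], -1], [[0.001, 0.003, -0.0], [-0.0, 0.0, 0.13], -1]]
```

Emit:
send_rows(
  plan=[
    [[0, 0.001, 0], [0, 0, 0.03], -1],
    [[0, 0.0015, 0], [0, 0, 0.06], -1],
    [[0, 0.002, 0], [0, 0, 0.09], -1],
    [[0.001, 0.003, 0], [0, 0, 0.12], -1],
    [[0.001, 0.004, 0], [0, 0, 0.15], -1],
  ],
)

```text
clock: 17.85
eef_pos: [537.4, 165.2, 77.1]
tcp_rot: [-3.139, 0.001, -0.434]
contact_force: [1.3, 0.6, 0.0]
opening: -0.004
```

```bash
python3 - <<'E'
from h import *
z=76.8
plan([(-24-1.6*i,13.5,24,z) for i in range(1,6)])
E
```

```text
17.85 [537.4 165.2  77.1] yaw -24.9 F [1.3 0.6 0. ] q6 0.73
[[[0.0, 0.0, 0.0], [-0.0, 0.0, 0.01], -1], [[0.0, 0.001, 0.0], [-0.0, 0.0, 0.04], -1], [[0.001, 0.002, 0.0], [-0.0, 0.0, 0.07], -1], [[0.001, 0.002, 0.0], [-0.0, 0.0, 0.1], -1], [[0.001, 0.003, 0.0], [-0.0, 0.0, 0.12], -1]]
```

Emit:
send_rows(
  plan=[
    [[0, 0.001, 0], [0, 0, 0.03], -1],
    [[0, 0.0015, 0], [0, 0, 0.06], -1],
    [[0.001, 0.002, 0], [0, 0, 0.09], -1],
    [[0.001, 0.003, 0], [0, 0, 0.12], -1],
    [[0.001, 0.004, 0], [0, 0, 0.15], -1],
  ],
)

```text
clock: 18.27
eef_pos: [537.4, 161.4, 77.5]
tcp_rot: [-3.138, -0.0, -0.587]
contact_force: [2.1, 0.1, 0.3]
opening: 0.0
```

```bash
python3 - <<'E'
from h import *
z=76.8
plan([(-33-1.6*i,13.5,24,z) for i in range(1,6)])
E
```

```text
18.2667 [537.4 161.4  77.5] yaw -33.6 F [2.1 0.1 0.3] q6 0.87
[[[0.0, 0.001, 0.001], [-0.0, -0.0, 0.02], -1], [[0.001, 0.001, 0.001], [-0.0, -0.0, 0.04], -1], [[0.001, 0.002, 0.001], [-0.0, 0.0, 0.07], -1], [[0.001, 0.003, 0.001], [-0.0, 0.0, 0.1], -1], [[0.002, 0.003, 0.001], [-0.0, 0.0, 0.13], -1]]
```

Emit:
send_rows(
  plan=[
    [[0, 0.001, 0], [0, 0, 0.03], -1],
    [[0.001, 0.0015, 0.001], [0, 0, 0.06], -1],
    [[0.001, 0.002, 0.001], [0, 0, 0.09], -1],
    [[0.001, 0.003, 0.001], [0, 0, 0.12], -1],
    [[0.002, 0.004, 0.001], [0, 0, 0.15], -1],
  ],
)

```text
clock: 18.68
eef_pos: [537.3, 157.1, 76.8]
tcp_rot: [-3.137, -0.0, -0.739]
contact_force: [-0.1, 2.2, -0.6]
opening: -0.0
```

```bash
python3 - <<'E'
from h import *
z=76.8
plan([(-42-1.6*i,13.5,24,z) for i in range(1,6)])
E
```

```text
18.6833 [537.3 157.1  76.8] yaw -42.3 F [-0.1  2.2 -0.6] q6 1.02
[[[-0.0, 0.001, -0.0], [-0.0, -0.0, 0.02], -1], [[0.0, 0.002, -0.0], [-0.0, -0.0, 0.05], -1], [[0.001, 0.002, -0.0], [-0.0, 0.0, 0.08], -1], [[0.001, 0.003, -0.0], [-0.0, 0.0, 0.11], -1], [[0.001, 0.004, -0.0], [-0.0, 0.0, 0.13], -1]]
```

Emit:
send_rows(
  plan=[
    [[0, 0.001, 0], [0, 0, 0.03], -1],
    [[0, 0.0015, 0], [0, 0, 0.06], -1],
    [[0.001, 0.002, 0], [0, 0, 0.09], -1],
    [[0.001, 0.003, 0], [0, 0, 0.11], -1],
    [[0.001, 0.004, 0], [0, 0, 0.14], -1],
  ],
)

```text
clock: 19.1
eef_pos: [535.9, 153.5, 77.1]
tcp_rot: [-3.136, -0.0, -0.88]
contact_force: [1.9, 0.7, -0.7]
opening: 0.001
```

```bash
python3 - <<'E'
from h import *
z=76.8
plan([(-50-1.6*i,13.5,24,z) for i in range(1,6)])
E
```

```text
19.1 [535.9 153.5  77.1] yaw -50.4 F [ 1.9  0.7 -0.7] q6 1.15
[[[0.0, 0.001, 0.0], [-0.01, -0.0, 0.02], -1], [[0.001, 0.002, 0.0], [-0.01, -0.0, 0.05], -1], [[0.001, 0.002, 0.0], [-0.01, -0.0, 0.08], -1], [[0.001, 0.003, 0.0], [-0.01, 0.0, 0.1], -1], [[0.002, 0.004, 0.0], [-0.01, 0.0, 0.13], -1]]
```

Emit:
send_rows(
  plan=[
    [[0, -0.005, 0], [0, 0, 0], -1],
    [[0, -0.006, -0.01], [0, 0, -0.1], -1],
    [[0, -0.007, -0.035], [0, 0, -0.4], -1],
    [[-0.015, 0.007, -0.045], [0, 0, -0.6], -1],
    [[-0.03, 0.02, -0.046], [0, 0, -0.9], -1],
  ],
)

```text
clock: 19.52
eef_pos: [502.9, 164.4, 125.2]
tcp_rot: [-3.134, -0.006, -0.399]
contact_force: [0.4, 0.3, -0.4]
opening: 0.004
```

```bash
python3 - <<'E'
from h import *
plan([(136,22,24,120)])
E
```

```text
19.5167 [502.9 164.4 125.2] yaw -22.9 F [ 0.4  0.3 -0.4] q6 0.71
[[[-0.024, 0.01, 0.005], [0.01, -0.01, -2.77], -1]]
```

Emit:
send_rows(
  plan=[
    [[-0.024, 0.01, 0.003], [0, 0, -2.77], -1],
    [[-0.024, 0.01, 0.003], [0, 0, -2.77], -1],
    [[-0.024, 0.01, 0.003], [0, 0, -2.77], -1],
    [[-0.024, 0.01, 0.003], [0, 0, -2.77], -1],
    [[-0.024, 0.01, 0.003], [0, 0, -2.77], -1],
  ],
)

```text
clock: 19.93
eef_pos: [477.1, 164.7, 122.2]
tcp_rot: [-3.141, -0.006, 0.227]
contact_force: [-0.1, 0.3, 0.2]
opening: -0.0
```

Emit:
send_rows(
  plan=[
    [[0, 0, 0], [0, 0, -2.14], -1],
    [[0, 0, 0], [0, 0, -2.14], -1],
    [[0, 0, 0], [0, 0, -2.14], -1],
    [[0, 0, 0], [0, 0, -2.14], -1],
    [[0, 0, 0], [0, 0, -2.14], -1],
  ],
)

```text
clock: 20.35
eef_pos: [477.2, 164.8, 122.3]
tcp_rot: [3.139, -0.005, 0.852]
contact_force: [-0.2, -0.5, -0.1]
opening: -0.004
```

Emit:
send_rows(
  plan=[
    [[0, 0, 0], [0, 0, -1.5], -1],
    [[0, 0, 0], [0, 0, -1.5], -1],
    [[0, 0, 0], [0, 0, -1.5], -1],
    [[0, 0, 0], [0, 0, -1.5], -1],
    [[0, 0, 0], [0, 0, -1.5], -1],
  ],
)

```text
clock: 20.77
eef_pos: [477.3, 165.0, 122.4]
tcp_rot: [3.137, -0.002, 1.477]
contact_force: [0.5, 0.6, -0.3]
opening: -0.001
```

```bash
python3 - <<'E'
from h import *
from rig import viewer
im=viewer.grab_frame("scene")[:,:,::-1]
a=cv2.resize(im[165:215,285:335],None,fx=12,fy=12,interpolation=cv2.INTER_CUBIC)
p=viewer.camera_params("scene")
overlay(a,p,[285,165],12,129,47);overlay(a,p,[285,165],12,122,47,(255,0,0))
cv2.imwrite("pics/s8.png",a)
plan([(136,22,24,110),(136,21,24,98),(136,21,24,88),(136,20,24,76)])
E
```

```text
20.8167 [477.3 165.  122.4] yaw 85.1 F [-0.1 -0.2  0.1] q6 -1.16
[[[-0.001, -0.0, 0.012], [0.01, -0.0, -0.89], -1], [[-0.0, 0.001, 0.024], [0.01, -0.0, -0.89], -1], [[-0.0, 0.001, 0.034], [0.01, -0.0, -0.89], -1], [[0.001, 0.001, 0.046], [0.01, -0.0, -0.89], -1]]
```

View pics/s8.png

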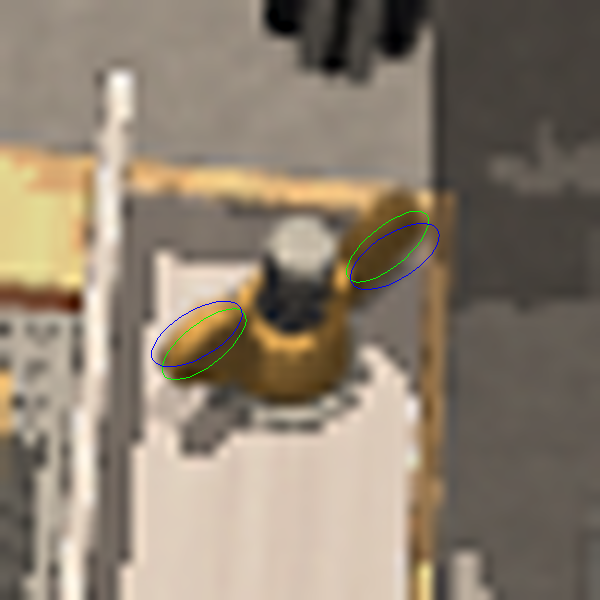

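Emit:
send_rows(
  plan=[
    [[0, 0, 0], [0.005, 0, -0.89], -1],
    [[0, 0, 0.005], [0.005, 0, -0.89], -1],
    [[0, 0, 0.01], [0.005, 0, -0.89], -1],
    [[0, 0, 0.013], [0.005, 0, -0.89], -1],
    [[0, 0, 0.015], [0.005, 0, -0.89], -1],
  ],
)

```text
clock: 21.23
eef_pos: [477.3, 165.1, 107.1]
tcp_rot: [3.14, -0.0, 2.098]
contact_force: [0.2, 0.8, 0.1]
opening: 0.001
```

```bash
python3 - <<'E'
from h import *
plan([(136,21,24,98),(136,21,24,88),(136,20,24,77),(135,18,24,76),(134,17,24,76)])
E
```

```text
21.2333 [477.3 165.1 107.1] yaw 120.2 F [0.2 0.8 0.1] q6 -1.77
[[[-0.001, 0.0, 0.009], [0.0, -0.0, -0.28], -1], [[-0.001, 0.0, 0.019], [0.0, -0.0, -0.28], -1], [[-0.0, 0.001, 0.03], [0.0, -0.0, -0.28], -1], [[0.001, 0.004, 0.031], [0.0, -0.0, -0.26], -1], [[0.001, 0.005, 0.031], [0.0, -0.0, -0.24], -1]]
```

Emit:
send_rows(
  plan=[
    [[0, -0.001, 0.003], [0, 0, -0.28], -1],
    [[-0.001, 0, 0.012], [0, 0, -0.28], -1],
    [[0, 0.001, 0.025], [0, 0, -0.28], -1],
    [[0.001, 0.002, 0.03], [0, 0, -0.26], -1],
    [[0.001, 0.003, 0.03], [0, 0, -0.25], -1],
  ],
)

```text
clock: 21.65
eef_pos: [478.7, 167.4, 76.1]
tcp_rot: [-3.141, -0.001, 2.343]
contact_force: [0.4, -0.3, -0.1]
opening: 0.001
```

```bash
python3 - <<'E'
from h import *
plan([(133,17,24,76),(132,16,24,76),(131,15,24,76),(130,14,24,76),(129,13.5,24,76)])
E
```

```text
21.65 [478.7 167.4  76.1] yaw 134.2 F [ 0.4 -0.3 -0.1] q6 -2.01
[[[-0.0, 0.003, 0.0], [-0.0, -0.0, 0.02], -1], [[-0.0, 0.004, 0.0], [-0.0, -0.0, 0.04], -1], [[0.0, 0.006, 0.0], [-0.0, -0.0, 0.06], -1], [[0.0, 0.007, 0.0], [-0.0, -0.0, 0.07], -1], [[0.0, 0.008, 0.0], [-0.0, -0.0, 0.09], -1]]
```

Emit:
send_rows(
  plan=[
    [[0, 0.002, 0], [0, 0, 0.02], -1],
    [[0, 0.004, 0], [0, 0, 0.04], -1],
    [[0, 0.0055, 0], [0, 0, 0.06], -1],
    [[0, 0.0065, 0], [0, 0, 0.07], -1],
    [[0, 0.0075, 0], [0, 0, 0.09], -1],
  ],
)

```text
clock: 22.07
eef_pos: [483.8, 172.7, 76.3]
tcp_rot: [-3.14, -0.001, 2.251]
contact_force: [-2.5, -0.2, 1.6]
opening: -0.002
```

```bash
python3 - <<'E'
from h import *
plan([(129-1.6*i,13.5,24,75.8) for i in range(1,6)])
E
```

```text
22.0667 [483.8 172.7  76.3] yaw 129.0 F [-2.5 -0.2  1.6] q6 -1.91
[[[0.001, 0.001, 0.001], [-0.0, -0.0, 0.03], -1], [[0.001, 0.002, 0.001], [-0.0, -0.0, 0.06], -1], [[0.001, 0.003, 0.001], [-0.0, -0.0, 0.08], -1], [[0.002, 0.004, 0.001], [-0.0, -0.0, 0.11], -1], [[0.002, 0.004, 0.001], [-0.0, -0.0, 0.14], -1]]
```

Emit:
send_rows(
  plan=[
    [[0.001, 0.001, 0], [0, 0, 0.03], -1],
    [[0.001, 0.002, 0.001], [0, 0, 0.06], -1],
    [[0.001, 0.003, 0.001], [0, 0, 0.08], -1],
    [[0.001, 0.0035, 0.001], [0, 0, 0.11], -1],
    [[0.001, 0.004, 0.001], [0, 0, 0.13], -1],
  ],
)

```text
clock: 22.48
eef_pos: [485.8, 175.9, 75.2]
tcp_rot: [-3.139, -0.001, 2.119]
contact_force: [-3.6, -0.0, -0.1]
opening: -0.002
```

```bash
python3 - <<'E'
from h import *
plan([(121.5-1.6*i,13.5,24,75.5) for i in range(1,6)])
E
```

```text
22.4833 [485.8 175.9  75.2] yaw 121.4 F [-3.6 -0.  -0.1] q6 -1.78
[[[0.001, 0.001, -0.0], [-0.0, -0.0, 0.03], -1], [[0.001, 0.002, -0.0], [-0.0, -0.0, 0.05], -1], [[0.002, 0.002, -0.0], [-0.0, -0.0, 0.08], -1], [[0.002, 0.003, -0.0], [-0.0, -0.0, 0.11], -1], [[0.002, 0.004, -0.0], [-0.0, -0.0, 0.14], -1]]
```

Emit:
send_rows(
  plan=[
    [[0.001, 0.001, 0], [0, 0, 0.03], -1],
    [[0.001, 0.0015, 0], [0, 0, 0.06], -1],
    [[0.001, 0.002, 0], [0, 0, 0.08], -1],
    [[0.002, 0.003, 0], [0, 0, 0.11], -1],
    [[0.002, 0.0035, 0], [0, 0, 0.13], -1],
  ],
)

```text
clock: 22.9
eef_pos: [487.6, 179.4, 75.2]
tcp_rot: [-3.139, -0.001, 1.987]
contact_force: [-2.1, -0.0, -0.3]
opening: -0.002
```

```bash
python3 - <<'E'
from h import *
plan([(114-1.6*i,13.5,24,75.5) for i in range(1,6)])
E
```

```text
22.9 [487.6 179.4  75.2] yaw 113.8 F [-2.1 -0.  -0.3] q6 -1.64
[[[0.001, 0.001, -0.0], [-0.0, -0.0, 0.03], -1], [[0.001, 0.002, -0.0], [-0.0, -0.0, 0.05], -1], [[0.001, 0.002, -0.0], [-0.0, -0.0, 0.08], -1], [[0.002, 0.003, -0.0], [-0.0, -0.0, 0.11], -1], [[0.002, 0.004, -0.0], [-0.0, -0.0, 0.14], -1]]
```

Emit:
send_rows(
  plan=[
    [[0.001, 0.001, 0], [0, 0, 0.03], -1],
    [[0.001, 0.0015, 0], [0, 0, 0.06], -1],
    [[0.001, 0.002, 0], [0, 0, 0.08], -1],
    [[0.002, 0.003, 0], [0, 0, 0.11], -1],
    [[0.002, 0.0035, 0], [0, 0, 0.13], -1],
  ],
)

```text
clock: 23.32
eef_pos: [490.1, 182.7, 75.2]
tcp_rot: [-3.139, -0.001, 1.855]
contact_force: [-1.6, 0.3, 0.0]
opening: -0.002
```

```bash
python3 - <<'E'
from h import *
plan([(106.5-1.6*i,13.5,24,75.5) for i in range(1,6)])
E
```

```text
23.3167 [490.1 182.7  75.2] yaw 106.3 F [-1.6  0.3  0. ] q6 -1.5
[[[0.0, 0.001, -0.0], [-0.0, -0.0, 0.03], -1], [[0.0, 0.001, -0.0], [-0.0, -0.0, 0.05], -1], [[0.001, 0.002, -0.0], [-0.0, -0.0, 0.08], -1], [[0.001, 0.003, -0.0], [-0.0, -0.0, 0.11], -1], [[0.001, 0.003, -0.0], [-0.0, -0.0, 0.14], -1]]
```

Emit:
send_rows(
  plan=[
    [[0, 0.001, 0], [0, 0, 0.03], -1],
    [[0, 0.0015, 0], [0, 0, 0.06], -1],
    [[0.001, 0.002, 0], [0, 0, 0.08], -1],
    [[0.001, 0.003, 0], [0, 0, 0.11], -1],
    [[0.001, 0.0035, 0], [0, 0, 0.13], -1],
  ],
)

```text
clock: 23.73
eef_pos: [493.2, 184.9, 75.2]
tcp_rot: [-3.139, -0.001, 1.724]
contact_force: [-2.1, 1.6, -0.4]
opening: -0.001
```

```bash
python3 - <<'E'
from h import *
plan([(99-1.6*i,13.5,24,75.5) for i in range(1,6)])
E
```

```text
23.7333 [493.2 184.9  75.2] yaw 98.8 F [-2.1  1.6 -0.4] q6 -1.37
[[[0.0, 0.0, -0.0], [-0.0, -0.0, 0.02], -1], [[0.001, 0.001, -0.0], [-0.0, -0.0, 0.05], -1], [[0.001, 0.002, -0.0], [-0.0, -0.0, 0.08], -1], [[0.001, 0.002, -0.0], [-0.0, -0.0, 0.11], -1], [[0.002, 0.003, -0.0], [-0.0, -0.0, 0.14], -1]]
```

Emit:
send_rows(
  plan=[
    [[0, 0.001, 0], [0, 0, 0.03], -1],
    [[0.001, 0.0015, 0], [0, 0, 0.06], -1],
    [[0.001, 0.002, 0], [0, 0, 0.08], -1],
    [[0.001, 0.003, 0], [0, 0, 0.11], -1],
    [[0.001, 0.0035, 0], [0, 0, 0.13], -1],
  ],
)

```text
clock: 24.15
eef_pos: [496.6, 186.6, 75.2]
tcp_rot: [-3.139, -0.0, 1.592]
contact_force: [-2.3, 1.3, -0.4]
opening: -0.002
```

```bash
python3 - <<'E'
from h import *
plan([(91-1.6*i,13.5,24,75.5) for i in range(1,6)])
E
```

```text
24.15 [496.6 186.6  75.2] yaw 91.2 F [-2.3  1.3 -0.4] q6 -1.24
[[[0.001, -0.0, -0.0], [-0.0, -0.0, 0.03], -1], [[0.001, 0.001, -0.0], [-0.0, -0.0, 0.06], -1], [[0.001, 0.001, -0.0], [-0.0, -0.0, 0.09], -1], [[0.002, 0.002, -0.0], [-0.0, -0.0, 0.12], -1], [[0.002, 0.003, -0.0], [-0.0, -0.0, 0.14], -1]]
```

Emit:
send_rows(
  plan=[
    [[0.001, 0.001, 0], [0, 0, 0.03], -1],
    [[0.001, 0.0015, 0], [0, 0, 0.06], -1],
    [[0.001, 0.002, 0], [0, 0, 0.08], -1],
    [[0.001, 0.0025, 0], [0, 0, 0.11], -1],
    [[0.002, 0.003, 0], [0, 0, 0.13], -1],
  ],
)

```text
clock: 24.57
eef_pos: [499.6, 188.5, 75.2]
tcp_rot: [-3.139, 0.0, 1.461]
contact_force: [-2.3, -1.5, -0.2]
opening: -0.0
```

```bash
python3 - <<'E'
from h import *
plan([(83.5-1.6*i,13.5,24,75.5) for i in range(1,6)])
E
```

```text
24.5667 [499.6 188.5  75.2] yaw 83.7 F [-2.3 -1.5 -0.2] q6 -1.1
[[[0.0, 0.0, -0.0], [-0.0, 0.0, 0.03], -1], [[0.001, 0.001, -0.0], [-0.0, 0.0, 0.06], -1], [[0.001, 0.002, -0.0], [-0.0, 0.0, 0.09], -1], [[0.001, 0.002, -0.0], [-0.0, 0.0, 0.12], -1], [[0.002, 0.003, -0.0], [-0.0, 0.0, 0.14], -1]]
```

Emit:
send_rows(
  plan=[
    [[0, 0.001, 0], [0, 0, 0.03], -1],
    [[0.001, 0.0015, 0], [0, 0, 0.06], -1],
    [[0.001, 0.002, 0], [0, 0, 0.08], -1],
    [[0.001, 0.0025, 0], [0, 0, 0.11], -1],
    [[0.002, 0.003, 0], [0, 0, 0.13], -1],
  ],
)

```text
clock: 24.98
eef_pos: [502.8, 190.1, 75.2]
tcp_rot: [-3.139, 0.001, 1.329]
contact_force: [-2.4, -1.7, 0.1]
opening: -0.001
```

```bash
python3 - <<'E'
from h import *
plan([(76-1.6*i,13.5,24,75.5) for i in range(1,6)])
E
```

```text
24.9833 [502.8 190.1  75.2] yaw 76.1 F [-2.4 -1.7  0.1] q6 -0.97
[[[-0.0, 0.001, -0.0], [-0.0, 0.0, 0.03], -1], [[0.0, 0.001, -0.0], [-0.0, 0.0, 0.06], -1], [[0.001, 0.002, -0.0], [-0.0, 0.0, 0.09], -1], [[0.001, 0.003, -0.0], [-0.0, 0.0, 0.11], -1], [[0.001, 0.003, -0.0], [-0.0, 0.0, 0.14], -1]]
```

Emit:
send_rows(
  plan=[
    [[0, 0.001, 0], [0, 0, 0.03], -1],
    [[0, 0.0015, 0], [0, 0, 0.06], -1],
    [[0.001, 0.002, 0], [0, 0, 0.08], -1],
    [[0.001, 0.0025, 0], [0, 0, 0.1], -1],
    [[0.001, 0.003, 0], [0, 0, 0.12], -1],
  ],
)

```text
clock: 25.4
eef_pos: [506.2, 190.6, 75.2]
tcp_rot: [-3.139, 0.0, 1.208]
contact_force: [-1.1, 1.6, -0.7]
opening: -0.002
```

```bash
python3 - <<'E'
from h import *
plan([(69-1.6*i,13.5,24,75.5) for i in range(1,6)])
E
```

```text
25.4 [506.2 190.6  75.2] yaw 69.2 F [-1.1  1.6 -0.7] q6 -0.85
[[[0.0, 0.0, -0.0], [-0.0, 0.0, 0.03], -1], [[0.0, 0.001, -0.0], [-0.0, 0.0, 0.06], -1], [[0.001, 0.002, -0.0], [-0.0, 0.0, 0.09], -1], [[0.001, 0.002, -0.0], [-0.0, 0.0, 0.12], -1], [[0.001, 0.003, -0.0], [-0.0, 0.0, 0.14], -1]]
```

```bash
python3 - <<'E'
from h import *
from rig import viewer
im=viewer.grab_frame("wrist")[:,:,::-1]
a=cv2.resize(im[200:300,160:300],None,fx=4,fy=4,interpolation=cv2.INTER_CUBIC)
im=viewer.grab_frame("scene")[:,:,::-1]
b=cv2.resize(im[165:215,285:335],None,fx=8,fy=8,interpolation=cv2.INTER_CUBIC)
overlay(b,viewer.camera_params("scene"),[285,165],8,69,47)
cv2.imwrite("pics/c9.png",np.hstack([b,a[:400,:390]]))
plan([(69-1.6*i,13.5,24,75.5) for i in range(1,6)])
E
```

```text
25.5 [506.3 190.5  75.2] yaw 69.2 F [-1.5  1.7 -0.5] q6 -0.85
[[[0.0, 0.0, -0.0], [-0.0, 0.0, 0.03], -1], [[0.0, 0.001, -0.0], [-0.0, 0.0, 0.06], -1], [[0.001, 0.002, -0.0], [-0.0, 0.0, 0.09], -1], [[0.001, 0.002, -0.0], [-0.0, 0.0, 0.12], -1], [[0.001, 0.003, -0.0], [-0.0, 0.0, 0.14], -1]]
```

View pics/c9.png

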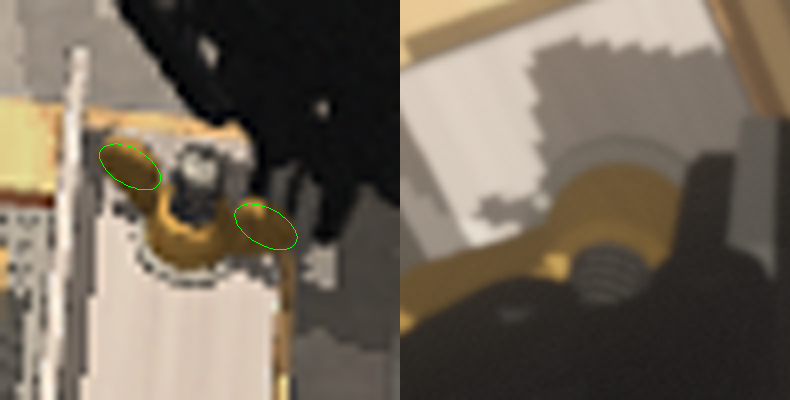

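Emit:
send_rows(
  plan=[
    [[0, 0.0005, 0], [0, 0, 0.03], -1],
    [[0, 0.001, 0], [0, 0, 0.06], -1],
    [[0.001, 0.0015, 0], [0, 0, 0.08], -1],
    [[0.001, 0.002, 0], [0, 0, 0.1], -1],
    [[0.001, 0.0025, 0], [0, 0, 0.12], -1],
  ],
)

```text
clock: 25.92
eef_pos: [509.1, 190.7, 75.2]
tcp_rot: [-3.139, 0.0, 1.087]
contact_force: [-1.1, 3.1, 0.0]
opening: 0.006
```

```bash
python3 - <<'E'
from h import *
plan([(62-1.6*i,13.5,24,75.5) for i in range(1,6)])
E
```

```text
25.9167 [509.1 190.7  75.2] yaw 62.3 F [-1.1  3.1  0. ] q6 -0.73
[[[0.0, 0.001, -0.0], [-0.0, 0.0, 0.03], -1], [[0.001, 0.001, -0.0], [-0.0, 0.0, 0.06], -1], [[0.001, 0.002, -0.0], [-0.0, 0.0, 0.09], -1], [[0.001, 0.003, -0.0], [-0.0, 0.0, 0.12], -1], [[0.002, 0.004, -0.0], [-0.0, 0.0, 0.14], -1]]
```

Emit:
send_rows(
  plan=[
    [[0, 0.0005, 0], [0, 0, 0.02], -1],
    [[0, 0.001, 0], [0, 0, 0.04], -1],
    [[0.001, 0.0015, 0], [0, 0, 0.05], -1],
    [[0.001, 0.002, 0], [0, 0, 0.06], -1],
    [[0.001, 0.002, 0], [0, 0, 0.07], -1],
  ],
)

```text
clock: 26.33
eef_pos: [511.4, 190.6, 75.2]
tcp_rot: [-3.139, 0.001, 1.016]
contact_force: [-1.6, 0.3, -0.3]
opening: 0.0
```

```bash
python3 - <<'E'
from h import *
plan([(58-1.6*i,13.5,24,75.5) for i in range(1,6)])
E
```

```text
26.3333 [511.4 190.6  75.2] yaw 58.2 F [-1.6  0.3 -0.3] q6 -0.66
[[[0.0, 0.0, -0.0], [-0.0, 0.0, 0.03], -1], [[0.001, 0.001, -0.0], [-0.0, 0.0, 0.06], -1], [[0.001, 0.002, -0.0], [-0.0, 0.0, 0.09], -1], [[0.001, 0.002, -0.0], [-0.0, 0.0, 0.12], -1], [[0.002, 0.003, -0.0], [-0.0, 0.0, 0.14], -1]]
```

Emit:
send_rows(
  plan=[
    [[0, 0.0005, 0], [0, 0, 0.02], -1],
    [[0.001, 0.001, 0], [0, 0, 0.04], -1],
    [[0.001, 0.0015, 0], [0, 0, 0.06], -1],
    [[0.001, 0.002, 0], [0, 0, 0.08], -1],
    [[0.001, 0.0025, 0], [0, 0, 0.09], -1],
  ],
)

```text
clock: 26.75
eef_pos: [513.5, 190.8, 75.2]
tcp_rot: [-3.138, 0.001, 0.924]
contact_force: [-6.2, 7.7, 1.8]
opening: 0.001
```

```bash
python3 - <<'E'
from h import *
plan([(53-1.6*i,13.5,24,75.5) for i in range(1,6)])
E
```

```text
26.75 [513.5 190.8  75.2] yaw 52.9 F [-6.2  7.7  1.8] q6 -0.57
[[[0.0, 0.001, -0.0], [-0.0, 0.0, 0.03], -1], [[0.0, 0.002, -0.0], [-0.0, 0.0, 0.05], -1], [[0.001, 0.002, -0.0], [-0.0, 0.0, 0.08], -1], [[0.001, 0.003, -0.0], [-0.0, 0.0, 0.11], -1], [[0.001, 0.004, -0.0], [-0.0, 0.0, 0.14], -1]]
```

```bash
python3 - <<'E'
from h import *
from rig import viewer,status
im=viewer.grab_frame("wrist")
s=status.sense();print(s["eef_pos"],s["contact_force"])
plan([(53,18,24,75.5),(53,20,24,90),(53,20,24,130)])
E
```

```text
[513.5116182  190.82771946  75.19117458] [-5.39348968  7.67913423  1.08774245]
26.8 [513.5 190.8  75.2] yaw 52.9 F [-5.4  7.7  1.1] q6 -0.57
[[[-0.0, -0.004, -0.0], [-0.0, 0.0, -0.0], -1], [[-0.0, -0.006, -0.015], [-0.0, 0.0, -0.0], -1], [[-0.0, -0.006, -0.055], [-0.0, 0.0, -0.0], -1]]
```

The force holds at about 9 N, against the 2 N running drag, so the nut has reached its stop. I'll back off, lift and check.

Emit:
send_rows(
  plan=[
    [[0, -0.004, 0], [0, 0, 0], -1],
    [[0, -0.007, -0.002], [0, 0, 0], -1],
    [[0, -0.008, -0.03], [0, 0, 0], -1],
    [[0, -0.008, -0.07], [0, 0, 0], -1],
    [[0, -0.008, -0.11], [0, 0, 0], -1],
  ],
)

```text
clock: 27.22
eef_pos: [506.7, 195.1, 185.8]
tcp_rot: [-3.137, 0.003, 0.923]
contact_force: [2.0, 0.8, 0.3]
opening: -0.002
```

```bash
python3 - <<'E'
from h import *
plan([(87,0,0,250),(87,-10,-20,250)])
E
```

```text
27.2167 [506.7 195.1 185.8] yaw 52.9 F [2.  0.8 0.3] q6 -0.56
[[[-0.024, 0.021, -0.064], [-0.01, 0.0, -0.59], -1], [[-0.035, 0.041, -0.064], [-0.01, 0.0, -0.59], -1]]
```

Emit:
send_rows(
  plan=[
    [[-0.01, 0.01, -0.03], [0, 0, -0.59], -1],
    [[-0.02, 0.02, -0.064], [0, 0, -0.59], -1],
    [[-0.024, 0.021, -0.064], [0, 0, -0.59], -1],
    [[-0.024, 0.021, -0.064], [0, 0, -0.59], -1],
    [[-0.024, 0.021, -0.064], [0, 0, -0.59], -1],
  ],
)

```text
clock: 27.63
eef_pos: [509.8, 162.8, 251.1]
tcp_rot: [-3.139, -0.0, 1.519]
contact_force: [0.3, -0.8, -0.6]
opening: -0.001
```

```bash
python3 - <<'E'
from h import *
from rig import viewer,status
s=status.sense();print(s["clock"],s["eef_pos"],s["contact_force"])
p=viewer.camera_params("wrist");im=viewer.grab_frame("wrist")[:,:,::-1]
o=np.array([215,150])
a=cv2.resize(im[150:200,215:300],None,fx=4.5,fy=4.5,interpolation=cv2.INTER_CUBIC);overlay(a,p,o,4.5,53,46.5)
im=viewer.grab_frame("scene")[:,:,::-1];ps=viewer.camera_params("scene")
b=cv2.resize(im[165:215,285:335],None,fx=8,fy=8,interpolation=cv2.INTER_CUBIC);overlay(b,ps,[285,165],8,53,46.5)
c=np.zeros((400,790,3),np.uint8);c[:,:400]=b;c[:a.shape[0],402:402+a.shape[1]]=a[:,:388]
cv2.imwrite("pics/fin.png",c)
cv2.imwrite("pics/finscene.png",cv2.resize(im[140:300,150:400],None,fx=3,fy=3,interpolation=cv2.INTER_CUBIC))
for n,z in(("glue_bottle",85),("parts_tray",20),("glue_brush",5),("loose_brick",11)):
    for q in viewer.cut_out(n,"scene")[:1]:
        ys,xs=np.nonzero(q["mask"]); print(n,round(q["p"],2),at_z(ps,[(xs.mean(),ys.mean())],z)[0].round(0))
E
```

```text
27.6333 [509.83269863 162.82502016 251.13415869] [ 0.33099702 -0.82725322 -0.5827099 ]
glue_bottle 0.71 [492.  44.  85.]
parts_tray 0.92 [565. 268.  20.]
glue_brush 0.92 [ 563. -122.    5.]
loose_brick 0.6 [419.  73.  11.]
```

View pics/fin.png

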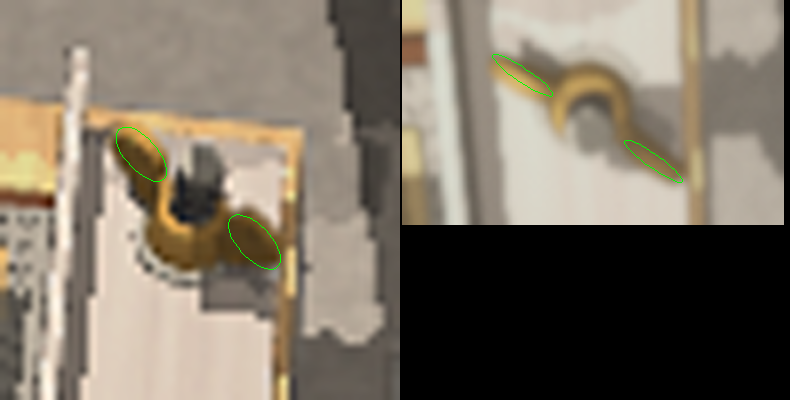

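View pics/finscene.png

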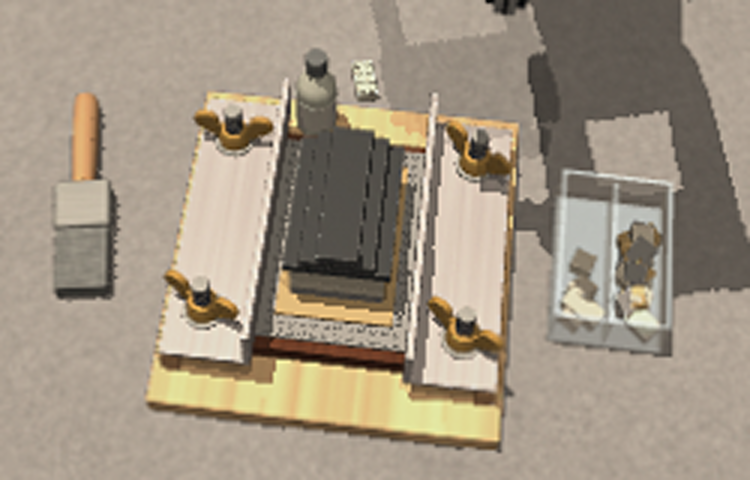

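```bash
python3 -c "
from rig import job
print(job.sign_off())"
```

```text
the job is handed in; nothing more can be done
None
```

The loose wing nut, on the robot-side bolt of the +y (left) bar at about (510, 163) mm, is down on its washer. I turned it there by pushing its wings clockwise with the shut fingertips, in four strokes, never gripping it. I signed off at about 28 s of the 54 s allowed, and sign-off gives no verdict.

- **Turn:** My own tracking of the wing angle gives about 574° (10.0 rad) of turn in all. That is the full travel from its highest position to the stop.
- **Stop reached:** At the end, the force on the tool jumped from about 2–3 N to about 10 N and held at about 9 N while the arm stood still. It was never above about 10 N at the end of any move, against the 30 N limit.
- **Seating:** In the final wrist and scene pictures the nut fits the seated model (underside 46.5 mm, wings at about 53–54°), and the bolt stands out of it as at the other three corners.
- **Other things:** The bottle, tray, brush and brick were found within about 2 mm of their first measured positions. The arm stood clear at z ≈ 250 mm, touching nothing.
- **Disagreed:**
    - My first height estimate for the nut was about 1.2 mm low. The stop therefore came about 70–75° later than I expected.
    - In the pictures the fingertips looked several mm shorter than stated, so I worked a little lower on the wings.

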